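Build up a gear stack and thread its shaft

TASK

On the gearbox bench, stack all the gears that are there in the assembly nest between its posts, boss upwards, then find the brass bush in one of the three slide-lid parts tins and set it centred on top of the stack. Only then take the shaft from the blue stand and guide it, without dropping it, down through the bush, every gear and into the bore of the nest's base until it is fully home and upright. Never have two tins open at once, leave all three shut at the end, and leave the can, the drum, the valve body and the wrench where they are.

Things in the scene. Friction and masses are not known exactly. Their poses are not given: they have to be found in the camera images.
- nest: fixed aluminium assembly nest: base 100 x 100 x 30 mm with a centre bore and four guide posts. A gear's disc fits between the posts with about 2 mm to spare all round and rests on the base (30 mm above the bench), the next gear on the boss below it (25 mm a gear). Origin at the centre of the underside, on the bore's axis, z up
- nest_bore (a point): mouth of the nest's blind bore, 15.5 mm across and 25 mm deep: its bottom, the shaft's seat, is 5 mm above the bench. The mouth lies on the nest's axis, 30 mm above the bench
- nest_post (a point): tip of one of the nest's four upright guide posts, all alike: 8 mm thick, pointed, tips 92 mm above the bench, 31 mm from the nest's centre in both its x and its y (on the diagonals). Fingers that close along the nest's x or y pass between them
- gear_a: steel spur gear, loose, flat on the bench, boss upwards: toothed disc 76 mm across and 10 mm thick with a round boss 36 mm across on top, 25 mm high in all, bore 17 mm right through, 0.15-0.3 kg. Origin at the centre of its underside, z along the bore, upwards. Two or three gears are present; an absent one reads None from the start
- gear_b: steel spur gear, loose, flat on the bench, boss upwards: toothed disc 76 mm across and 10 mm thick with a round boss 36 mm across on top, 25 mm high in all, bore 17 mm right through, 0.15-0.3 kg. Origin at the centre of its underside, z along the bore, upwards. Two or three gears are present; an absent one reads None from the start
- gear_c: steel spur gear, loose, flat on the bench, boss upwards: toothed disc 76 mm across and 10 mm thick with a round boss 36 mm across on top, 25 mm high in all, bore 17 mm right through, 0.15-0.3 kg. Origin at the centre of its underside, z along the bore, upwards. Two or three gears are present; an absent one reads None from the start
- bush: brass bush, loose, upright ring 42 mm across, 22 mm high, bore 17 mm, 0.12 kg, lying flat on the floor of one of the tins (4 mm above the bench), near its middle. Origin at the centre of its underside, z along the bore
- shaft: steel shaft, loose, 0.18-0.29 kg, 172 mm long: round rod 14 mm thick, foot tapering to 8 mm over the lowest 10 mm, head 20 mm thick from 140 to 172 mm with yellow bands. Starts upright in the bore of the blue stand, foot 5 mm above the bench, as it also is when seated in the nest. Origin at the centre of the foot's end, z towards the head
- stand: fixed blue stand block 66 x 66 x 65 mm with a bore 15 mm across and 60 mm deep that holds the shaft upright. Origin at the centre of its underside
- tin_a: red parts tin fixed to the bench, 115 (its x) by 95 (its y) by 45 mm high, walls and floor 4 mm, with a flat grey lid that slides along the tin's own -x. Three like tins; exactly one holds the bush, the others hold other parts. Origin at the centre of its underside
- grip_a (a point): middle of the black bar on top of this tin's lid, the place to grip it: bar 12 mm thick along the tin's x (the sliding direction), 45 mm long along its y, 20 mm high, standing on the 4 mm lid; the point is 59 mm above the bench, over the middle of the tin when the lid is shut, and moves with the lid
- lid_a (a joint): sliding lid of this tin, m: 0 shut, 0.115 fully open (slid by 115 mm along the tin's own -x, the tin then quite uncovered); stays where it is left, about 1.5 N of friction; may start up to 5 mm open
- tin_b: red parts tin fixed to the bench, 115 (its x) by 95 (its y) by 45 mm high, walls and floor 4 mm, with a flat grey lid that slides along the tin's own -x. Three like tins; exactly one holds the bush, the others hold other parts. Origin at the centre of its underside
- grip_b (a point): middle of the black bar on top of this tin's lid, the place to grip it: bar 12 mm thick along the tin's x (the sliding direction), 45 mm long along its y, 20 mm high, standing on the 4 mm lid; the point is 59 mm above the bench, over the middle of the tin when the lid is shut, and moves with the lid
- lid_b (a joint): sliding lid of this tin, m: 0 shut, 0.115 fully open (slid by 115 mm along the tin's own -x, the tin then quite uncovered); stays where it is left, about 1.5 N of friction; may start up to 5 mm open
- tin_c: red parts tin fixed to the bench, 115 (its x) by 95 (its y) by 45 mm high, walls and floor 4 mm, with a flat grey lid that slides along the tin's own -x. Three like tins; exactly one holds the bush, the others hold other parts. Origin at the centre of its underside
- grip_c (a point): middle of the black bar on top of this tin's lid, the place to grip it: bar 12 mm thick along the tin's x (the sliding direction), 45 mm long along its y, 20 mm high, standing on the 4 mm lid; the point is 59 mm above the bench, over the middle of the tin when the lid is shut, and moves with the lid
- lid_c (a joint): sliding lid of this tin, m: 0 shut, 0.115 fully open (slid by 115 mm along the tin's own -x, the tin then quite uncovered); stays where it is left, about 1.5 N of friction; may start up to 5 mm open
- can: green drinks can, 66 mm across, 120 mm high, a bystander; origin at the middle of its underside
- drum: dark steel clutch drum, an open cup 90 mm across and 50 mm high, a bystander; origin at the middle of its underside
- valvebody: aluminium valve body, 110 x 75 x 25 mm, a bystander; origin at the middle of its underside
- wrench: wrench, 190 mm, a bystander; origin within the tool, near its middle
Things that resemble listed ones, but are neither listed nor needed, are in the scene too. Leave any orange or purple look-alike of the tin_c alone. Of the things that look like the shaft, take the one that is farthest to the robot's left at the start.

How it is judged:
By the outcome, as a careful person would: the job done as asked, in the order asked, and still so for the second after the job is handed in, with the robot touching nothing.
Of gear_a, gear_b, gear_c only 2 to 3 are there at a start; the rules pass over those that are not, and their reading is None.
At some moment in a run one of gear_a, gear_b, gear_c may be knocked a few centimetres aside while the robot is not near it.
It also fails if it takes over 210 s, if anything falls off the work surface, if the arm or the gripper's body presses on something with over 40 N, if the wrist force passes 120 N, or if a joint passes its speed limit or range.

ROBOT

A 7-joint arm with a two-finger parallel gripper is mounted at the origin on the work surface. World frame = base frame: x ahead of the robot, y to its left, z up, the work surface at z = 0. Lengths are in m, angles in rad, forces in N, time in s.
With the tool pointing down it reaches from about 0.425 to 0.925 m from the base axis. Payload 6.8 kg.
Tool frame: the origin (TCP) lies on the centre line of the jaws, within the pads' length; the fingertips stand 14 mm ahead of it and the grasp point (between the pads) lies 5 mm behind it (r.tips_ahead is the distance from the TCP to the fingertips, in m); z points along the fingers, y is the line along which they close (so a half turn about z gives the same grasp; the last joint's range is limited). The gripper opens to 85 mm and grips with 20 to 120 N. Pads are 22 mm wide; open, the fingers measure 114 mm over their backs; the gripper's body (76 mm by 85 mm) begins 54 mm behind the grasp point. The pads swing forward as they close: fully open they stand 13 mm farther back than shut.
Start: joints at [1.162, 0.477, 0.022, 1.555, -0.011, 1.109, -0.083], TCP at [0.2, -0.645, 0.245] pointing down, gripper open.
Joint ranges: [-2.96, 2.96], [-0.34, 2.1], [-1.41, 1.46], [0.24, 2.44], [-1.37, 4.51], [0.17, 1.92], [-2.96, 2.96]. Speed limits (rad/s): [2.39, 2.39, 3.14, 3.14, 3.14, 3.14, 3.14].

INTERFACE

Orientations are given as a rotation vector (axis times angle).
In Python, from bench import r, eyes gives the robot as it stands.
- The arm moves only by the tool step_arm, never from a script. Its argument "rows" is a list of rows, each a list of 6 numbers: the shift along the world's x, y, z in units of 60 cm (1.0 is 60 cm), then the turn, a rotation vector about the world's x, y, z in units of pi rad (1.0 is pi rad). In form: [[x, y, z, rx, ry, rz], ...]. A call has 1 to 5 rows; each row is the pose to reach, as a shift and turn from the pose commanded when the call began, turning the shorter way round; what a row does not reach only later rows make up. A row lasts 1/12 s, in which the tool goes at most 41.7 mm and 7.16 degrees, less where a joint would pass 70% of its speed; a pose out of reach is approached as far as the arm can. A call with a number of a shift or a turn outside -1 to 1 is refused whole. A call with a gripper value outside its range is refused whole. "jaw" is the closure, from 0 (fully open) to 1 (shut), set as the call begins (left out, the last holds). The fingers move at their own pace and stop on an object; "squeeze" is the grip in N (left out, the last holds). Time passes only in rows, so rows that repeat a pose let the fingers close. It gives the time, the measured TCP pose, the force, the opening and the grip force at its end, in the units of the state.
- r.get_obs(): the state, without advancing time (a new reading comes with each control period).
- eyes.grab_frame(name): name is "scene" or "top" or "wrist"; returns the picture (384x512x3 uint8, red, green, blue); there is no depth.
- eyes.camera_info(name): a dict with "mtx" (3x3 intrinsics, pixels), "k1" (the pictures are not rectified: a ray, as slopes to the right and down, at radius r is drawn at 1 + k1 r^2 times it, then the intrinsics apply), "extrinsics" (4x4, takes a point from camera to world coordinates); the wrist camera has in their place "tool_from_camera" (4x4, takes a point from camera to tool coordinates, whose origin is the TCP and whose axes are the flange's). Camera axes: x right, y down, z forward; pixel columns grow to the right and rows downward; lengths in m; the calibration is good to about 2 mm. A picture is of the moment at which its call begins: read the wrist's pose just before it. camera_info takes no time and is no camera call.
- r.hand_in(): hands the job in; it is judged then, once.
The state is a dict: "clock": time; "joints": joint angles; "qvel": joint speeds; "tau": joint torques, N m; "tcp_pos": TCP position; "orientation": TCP orientation; "contact_force": force on the tool from outside, world axes, zero at the start; "moment": the same for the moment, N m; "grip_width": finger opening in m; "gripper_force": force on a finger pad.
Only numpy, scipy, OpenCV 4.12 (cv2) and the standard library are available. Lean on these libraries where they do the work, as an engineer would, in place of code of your own. Each camera call takes 0.05 s, during which the arm holds its last target. There are 200 camera calls.

## Working session

There is one attempt and no reset: what is moved stays moved. The work goes in short steps, Python scripts to look and compute and a tool call to move; the robot and the scene stay as the last step left them, time stands still between calls to the robot, and variables do not carry over. Pictures are saved under pics/ and viewed, at most 14 in all, crops included, and the job is handed in when it is done.

Besides the shell and the picture viewer there is one more tool, called after "Call:" as name(argument=value, ...) on one line, values as JSON. step_arm: Moves the arm, as the interface text tells. Shifts and turns lie within -1 to 1; 1 stands for 60 cm of shift or pi rad of turn. Its arguments: {"type":"object","properties":{"rows":{"type":"array"},"jaw":{"type":"number"},"squeeze":{"type":"number"}},"required":["rows"]}

```bash
mkdir -p pics && ls && cat > h.py <<'E'
import numpy as np, cv2
from scipy.spatial.transform import Rotation as R
from bench import r, eyes
def save(name,fn,crop=None,scale=1):
    im=eyes.grab_frame(name)
    if crop: x0,y0,x1,y1=crop; im=im[y0:y1,x0:x1]
    if scale!=1: im=cv2.resize(im,None,fx=scale,fy=scale,interpolation=cv2.INTER_CUBIC)
    cv2.imwrite(fn,im[:,:,::-1])
def ext(name,obs=None):
    i=eyes.camera_info(name)
    if name!='wrist': return i,np.array(i['extrinsics'])
    o=obs or r.get_obs(); T=np.eye(4); T[:3,:3]=R.from_rotvec(o['orientation']).as_matrix(); T[:3,3]=o['tcp_pos']
    return i,T@np.array(i['tool_from_camera'])
def pix2w(name,px,z,obs=None):
    i,T=ext(name,obs); K=np.array(i['mtx'])
    d=np.linalg.solve(K,np.array([px[0],px[1],1.]))[:2]; rd=np.hypot(*d); s=rd
    for _ in range(30): s=rd/(1+i['k1']*s*s)
    d=d*(s/rd if rd>0 else 1)
    v=T[:3,:3]@np.array([d[0],d[1],1]); o=T[:3,3]
    return o+v*(z-o[2])/v[2]
def w2pix(name,p,obs=None):
    i,T=ext(name,obs); K=np.array(i['mtx'])
    c=T[:3,:3].T@(np.array(p,float)-T[:3,3]); d=c[:2]/c[2]; d=d*(1+i['k1']*(d@d))
    return (K@np.array([d[0],d[1],1]))[:2]
E
python3 - <<'E'
from h import *
np.set_printoptions(precision=3,suppress=True)
for n in ('scene','top'):
    print(n,eyes.camera_info(n)); save(n,f'pics/{n}0.png',scale=1.5)
print(eyes.camera_info('wrist')); print(r.get_obs())
E
```

```text
pics
scene {'mtx': array([[422.871,   0.   , 255.621],
       [  0.   , 422.871, 195.148],
       [  0.   ,   0.   ,   1.   ]]), 'k1': -0.1244903641067209, 'extrinsics': array([[-0.096,  0.708, -0.7  ,  1.215],
       [ 0.995,  0.077, -0.058,  0.026],
       [ 0.013, -0.702, -0.712,  0.817],
       [ 0.   ,  0.   ,  0.   ,  1.   ]])}
top {'mtx': array([[411.569,   0.   , 260.708],
       [  0.   , 411.569, 187.62 ],
       [  0.   ,   0.   ,   1.   ]]), 'k1': -0.06849716338729392, 'extrinsics': array([[ 0.012, -0.999,  0.051,  0.416],
       [-1.   , -0.011,  0.012, -0.032],
       [-0.011, -0.051, -0.999,  1.191],
       [ 0.   ,  0.   ,  0.   ,  1.   ]])}
{'mtx': array([[287.114,   0.   , 254.808],
       [  0.   , 287.114, 195.788],
       [  0.   ,   0.   ,   1.   ]]), 'k1': -0.02118941163501885, 'tool_from_camera': array([[-0.001, -0.95 , -0.311,  0.08 ],
       [ 1.   , -0.001, -0.001, -0.001],
       [ 0.001, -0.311,  0.95 , -0.129],
       [ 0.   ,  0.   ,  0.   ,  1.   ]])}
{'clock': 0.1, 'joints': array([ 1.162,  0.478,  0.022,  1.556, -0.011,  1.109, -0.083]), 'qvel': array([-0.002, -0.   ,  0.001, -0.003, -0.001,  0.   , -0.   ]), 'tau': array([  0.004, -59.776,   1.613, -28.196,   0.013,   0.005,   0.   ]), 'tcp_pos': array([ 0.2  , -0.644,  0.244]), 'orientation': array([-3.105, -0.47 ,  0.001]), 'contact_force': array([ 0.638, -0.093, -0.288]), 'moment': array([ 0.007, -0.05 ,  0.018]), 'gripper_force': 0.0, 'grip_width': 0.08549941964881895}
```

View pictures.

View pics/top0.png

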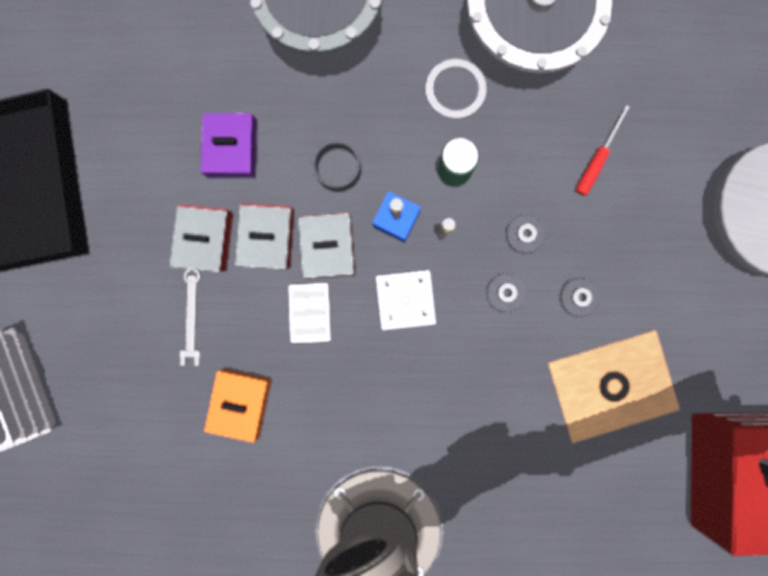

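View pics/scene0.png

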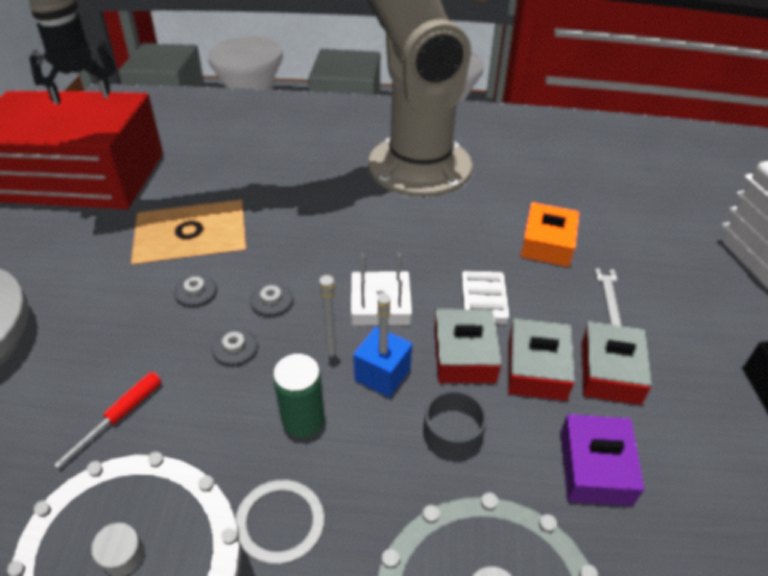

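```bash
python3 - <<'E'
from h import *
np.set_printoptions(precision=4,suppress=True)
P={'g1':((528,232.5),.025),'g2':((508.5,292.5),.025),'g3':((583,296.5),.025),'grip1':((196.5,238),.069),'grip2':((261.5,236.5),.069),'grip3':((325.5,244.5),.069),
'shafthead':((396.5,205.5),.177),'decoy':((448,225),.17),'can':((460,155),.12),'nestbore':((406,299.5),.03),'drum':((337,165),.05),'valve':((309,313),.025),
'nTL':((376,274),.03),'nTR':((429.5,271),.03),'nBR':((436,324.5),.03),'nBL':((381.5,329),.03)}
for k,(p,z) in P.items(): print(k,pix2w('top',(p[0]/1.5,p[1]/1.5),z))
im=cv2.imread('pics/top0.png')
cv2.imwrite('pics/topc.png',cv2.resize(im[180:345,150:620],None,fx=1.7,fy=1.7,interpolation=cv2.INTER_CUBIC))
E
```

```text
g1 [ 0.5719 -0.2771  0.025 ]
g2 [ 0.4574 -0.2401  0.025 ]
g3 [ 0.4514 -0.3819  0.025 ]
grip1 [0.5497 0.3418 0.069 ]
grip2 [0.5535 0.2206 0.069 ]
grip3 [0.5398 0.1023 0.069 ]
shafthead [ 0.5941 -0.0272  0.177 ]
decoy [ 0.5635 -0.1132  0.17  ]
can [ 0.6951 -0.1377  0.12  ]
nestbore [ 0.4419 -0.0464  0.03  ]
drum [0.6921 0.0859 0.05  ]
valve [0.4142 0.1366 0.025 ]
nTL [0.4892 0.0106 0.03  ]
nTR [ 0.4961 -0.0901  0.03  ]
nBR [ 0.3956 -0.1032  0.03  ]
nBL [ 0.386  -0.0011  0.03  ]
```

View pics/topc.png

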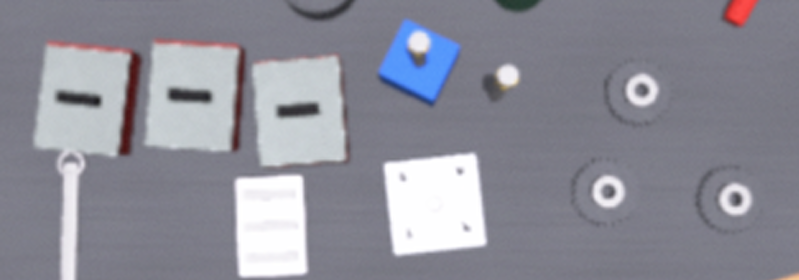

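Call:
step_arm(rows=[[0.1667,0.19,0,0,0,-0.0667],[0.1667,0.19,0,0,0,-0.0667],[0.1667,0.19,0,0,0,-0.0667],[0.1667,0.19,0,0,0,-0.0667],[0.1667,0.19,0,0,0,-0.0667]], jaw=0.3, squeeze=40)

```text
clock: 0.52
tcp_pos: [0.3063, -0.5248, 0.2449]
orientation: [-3.134, -0.159, -0.004]
contact_force: [-0.1, 0.6, 0.0]
grip_width: 0.0597
gripper_force: 0.0
```

Call:
step_arm(rows=[[0.1667,0.19,0,0,0,0],[0.1667,0.19,0,0,0,0],[0.1667,0.19,0,0,0,0],[0.1667,0.19,0,0,0,0],[0.1667,0.19,0,0,0,0]])

```text
clock: 0.93
tcp_pos: [0.4054, -0.4105, 0.2451]
orientation: [-3.135, -0.159, -0.004]
contact_force: [1.0, 0.3, 0.3]
grip_width: 0.0597
gripper_force: 0.0
```

Call:
step_arm(rows=[[0.1667,0.19,0,0,0,0],[0.1667,0.19,0,0,0,0],[0.1667,0.19,0,0,0,0],[0.1667,0.19,0,0,0,0],[0.1667,0.19,0,0,0,0]])

```text
clock: 1.35
tcp_pos: [0.5046, -0.2962, 0.2451]
orientation: [-3.134, -0.159, -0.003]
contact_force: [1.0, 0.7, 0.0]
grip_width: 0.06
gripper_force: 0.0
```

```bash
python3 - <<'E'
from h import *
print(r.tips_ahead); o=r.get_obs(); print(o['tcp_pos'],o['clock'])
save('wrist','pics/w1.png',scale=1.5)
for n,p in dict(g1=(.572,-.277,.025),g2=(.457,-.24,.025),g3=(.451,-.382,.025),nest=(.442,-.046,.03)).items(): print(n,w2pix('wrist',p,o)*1.5)
E
```

```text
0.014
[ 0.50459775 -0.29621973  0.24506883] 1.35
g1 [368.51268702 167.79485206]
g2 [313.57114256 301.79250643]
g3 [475.74228129 323.80832632]
nest [ 85.75687933 298.41054401]
```

View pics/w1.png

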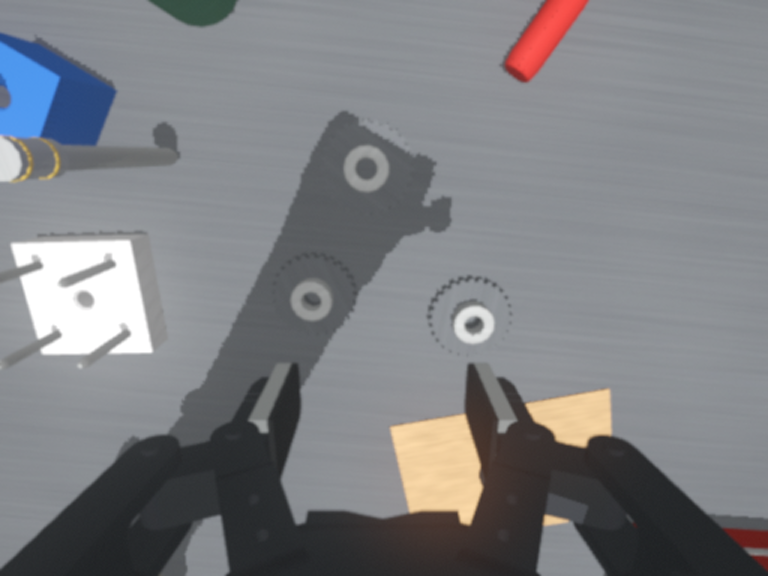

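```bash
python3 - <<'E'
from h import *
np.set_printoptions(precision=4,suppress=True)
o=r.get_obs()
for n,p,z in [('g1',(366,168),.025),('g2',(311.5,300),.025),('g3',(474,324),.025),('bore',(84.5,299),.03),('TL',(12,244),.03),('TR',(131,240),.03),('BR',(153,352),.03),('BL',(44,353.5),.03),('decoyhead',(10,158),.172),('decoyfoot',(168,156),.005)]:
    print(n,pix2w('wrist',(p[0]/1.5,p[1]/1.5),z,o))
E
```

```text
g1 [ 0.569 -0.279  0.025]
g2 [ 0.4559 -0.2417  0.025 ]
g3 [ 0.4476 -0.3841  0.025 ]
bore [ 0.4396 -0.0487  0.03  ]
TL [0.4824 0.0068 0.03  ]
TR [ 0.495  -0.0932  0.03  ]
BR [ 0.3952 -0.1043  0.03  ]
BL [ 0.3836 -0.0054  0.03  ]
decoyhead [ 0.5637 -0.1218  0.172 ]
decoyfoot [ 0.5625 -0.1152  0.005 ]
```

Call:
step_arm(rows=[[-0.081,0.09,-0.208,0,0,0.003],[-0.081,0.09,-0.208,0,0,0.003],[-0.081,0.09,-0.208,0,0,0.003],[-0.081,0.09,-0.208,0,0,0.003],[-0.081,0.09,-0.208,0,0,0.003]])

```text
clock: 1.82
tcp_pos: [0.4459, -0.2473, 0.1165]
orientation: [-3.134, -0.157, 0.015]
contact_force: [-0.4, 0.4, -0.5]
grip_width: 0.0596
gripper_force: 0.0
```

```bash
cat >> h.py <<'E'
def circ(p,rad,fn=None,name='wrist',n=6):
    """Find a circle of radius rad (m) near world point p. Returns list of refined world centres at height p[2]."""
    o=r.get_obs(); im=eyes.grab_frame(name); c=w2pix(name,p,o); _,T=ext(name,o)
    d=(T[:3,:3].T@(np.array(p)-T[:3,3]))[2]; f=eyes.camera_info(name)['mtx'][0][0]; rp=f*rad/d
    S=4; h=int(rp*2.6)+6; x0,y0=int(c[0])-h,int(c[1])-h; x0=max(x0,0); y0=max(y0,0)
    cr=cv2.resize(cv2.cvtColor(im,cv2.COLOR_RGB2GRAY)[y0:y0+2*h,x0:x0+2*h],None,fx=S,fy=S,interpolation=cv2.INTER_CUBIC)
    cs=cv2.HoughCircles(cv2.GaussianBlur(cr,(0,0),3),cv2.HOUGH_GRADIENT_ALT,1,3,param1=60,param2=.5,minRadius=int(S*rp*.85),maxRadius=int(S*rp*1.15))
    out=[]; vis=cv2.cvtColor(cr,cv2.COLOR_GRAY2BGR)
    for x,y,q in ([] if cs is None else cs[0][:n]):
        px=((x+.5)/S-.5+x0,(y+.5)/S-.5+y0); out.append((pix2w(name,px,p[2],o).round(4),round(q/S/rp,2)))
        cv2.circle(vis,(int(x),int(y)),int(q),(0,0,255),1); cv2.circle(vis,(int(x),int(y)),2,(0,255,0),-1)
    if fn: cv2.imwrite(fn,vis)
    cv2.imwrite('last.png',im[:,:,::-1])
    return out
E
python3 - <<'E'
from h import *
print(r.get_obs()['tcp_pos'],circ((.456,-.242,.025),.018,'pics/c1.png'))
print(circ((.456,-.242,.025),.0085,'pics/c2.png'))
save('wrist','pics/w2.png')
E
```

```text
[ 0.44592869 -0.24734909  0.11646255] [(array([ 0.4595, -0.2365,  0.025 ]), np.float64(0.99))]
[(array([ 0.457 , -0.2372,  0.025 ]), np.float64(0.99))]
```

View pics/w2.png

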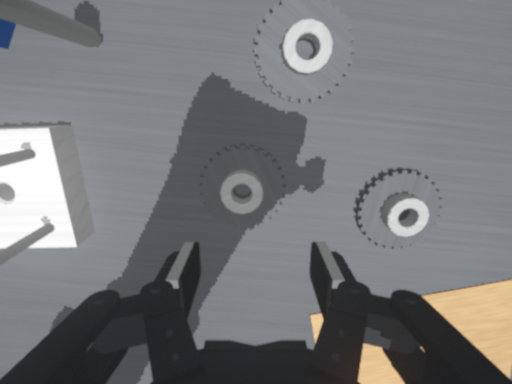

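```bash
python3 - <<'E'
from h import *
o=r.get_obs();print(o['tcp_pos'],o['orientation'],o['clock'])
print(circ((.456,-.242,.025),.018,'pics/c1.png'))
print(circ((.456,-.242,.025),.0085,'pics/c2.png'))
o=r.get_obs();print(o['tcp_pos'],o['orientation'],o['clock'])
E
```

```text
[ 0.45246474 -0.25072254  0.12178424] [3.13608543 0.15525133 0.00318923] 1.9667
[]
[(array([ 0.4584, -0.2375,  0.025 ]), np.float64(0.98))]
[ 0.45324199 -0.25060305  0.12233857] [3.13549885 0.15571258 0.00559094] 2.0667
```

Call:
step_arm(rows=[[0,0,0,0,0,0],[0,0,0,0,0,0],[0,0,0,0,0,0]])

```text
clock: 2.32
tcp_pos: [0.4521, -0.2492, 0.1212]
orientation: [3.137, 0.158, 0.002]
contact_force: [-0.3, 0.0, -0.7]
grip_width: 0.0598
gripper_force: 0.0
```

```bash
python3 - <<'E'
from h import *
for i in range(3):
    print(circ((.456,-.242,.025),.018,'pics/c1.png'))
    print(circ((.456,-.242,.025),.0085,'pics/c2.png'))
o=r.get_obs();print(o['tcp_pos'],o['orientation'],o['clock'])
E
```

```text
[]
[(array([ 0.4573, -0.2371,  0.025 ]), np.float64(0.99))]
[(array([ 0.4592, -0.2374,  0.025 ]), np.float64(0.95))]
[]
[(array([ 0.4589, -0.2378,  0.025 ]), np.float64(0.96))]
[]
[ 0.45145964 -0.24866912  0.12052758] [ 3.13759668e+00  1.58181187e-01 -2.07009995e-05] 2.6167
```

Call:
step_arm(rows=[[0.0117,0.0188,-0.06,0,0,0],[0.0117,0.0188,-0.11,0,0,0],[0.0117,0.0188,-0.14,0,0,0],[0.0117,0.0188,-0.161,0,0,0],[0.0117,0.0188,-0.161,0,0,0]])

```text
clock: 3.03
tcp_pos: [0.4568, -0.2365, 0.0214]
orientation: [-3.135, -0.159, 0.007]
contact_force: [0.1, -0.6, -0.2]
grip_width: 0.0597
gripper_force: 0.0
```

Call:
step_arm(rows=[[0,0,0,0,0,0],[0,0,0,0,0,0],[0,0,0,0,0,0]])

```text
clock: 3.28
tcp_pos: [0.4593, -0.2378, 0.025]
orientation: [3.137, 0.158, 0.003]
contact_force: [0.7, 0.7, -0.2]
grip_width: 0.0598
gripper_force: 0.0
```

```bash
python3 - <<'E'
from h import *
o=r.get_obs();print(o['tcp_pos'],o['orientation'],o['clock'])
save('wrist','pics/w3.png',crop=(120,150,400,384),scale=2)
E
```

```text
[ 0.45929683 -0.23783317  0.02501247] [3.13670236e+00 1.57758488e-01 2.89654329e-03] 3.2833
```

View pics/w3.png

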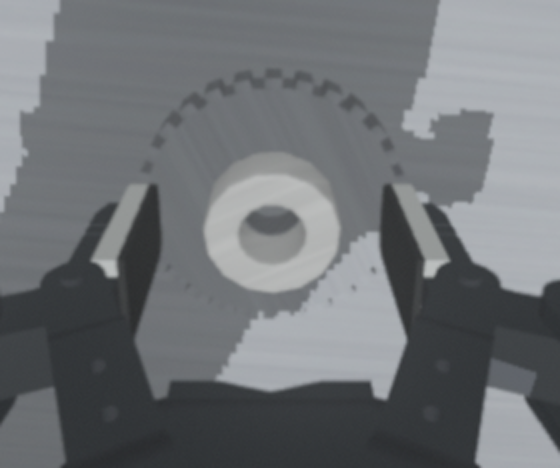

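Call:
step_arm(rows=[[0,0,0,0,0,0],[0,0,0,0,0,0],[0,0,0,0,0,0],[0,0,0,0,0,0],[0,0,0,0,0,0]], jaw=1, squeeze=50)

```text
clock: 3.75
tcp_pos: [0.4589, -0.2378, 0.025]
orientation: [3.137, 0.157, 0.002]
contact_force: [-1.7, 0.5, 8.9]
grip_width: 0.0344
gripper_force: 48.8
```

Call:
step_arm(rows=[[0,0,0.03,0,0,0],[0,0,0.09,0,0,0],[0,0,0.15,0,0,0],[0,0,0.2,0,0,0],[0,0,0.217,0,0,0]])

```text
clock: 4.17
tcp_pos: [0.4605, -0.2383, 0.1586]
orientation: [3.135, 0.158, 0.01]
contact_force: [0.7, -0.4, -2.1]
grip_width: 0.0339
gripper_force: 50.4
```

Call:
step_arm(rows=[[-0.0305,0.05,0,0,0,0],[-0.0305,0.12,0,0,0,0],[-0.0305,0.19,0,0,0,0],[-0.0305,0.25,0,0,0,0],[-0.0305,0.29,0,0,0,0]])

```text
clock: 4.58
tcp_pos: [0.4392, -0.0597, 0.1537]
orientation: [-3.136, -0.163, 0.001]
contact_force: [0.4, -0.3, -1.3]
grip_width: 0.0343
gripper_force: 50.4
```

Call:
step_arm(rows=[[0,0.02,0,0,0,0],[0,0.02,0,0,0,0],[0,0.02,0,0,0,0],[0,0.02,0,0,0,0]])

```text
clock: 4.92
tcp_pos: [0.4398, -0.0525, 0.1537]
orientation: [3.137, 0.156, -0.001]
contact_force: [-0.1, 0.2, -2.3]
grip_width: 0.0342
gripper_force: 50.4
```

```bash
python3 - <<'E'
from h import *
o=r.get_obs();print(o['tcp_pos'],o['orientation'],o['clock'],o['grip_width'])
save('wrist','pics/w4.png',scale=1.5)
o=r.get_obs();print(o['tcp_pos'])
E
```

```text
[ 0.43980847 -0.05246656  0.15371705] [ 3.13729695e+00  1.56264805e-01 -1.27779807e-03] 4.9167 0.034159886304065745
[ 0.43988129 -0.05272846  0.15378343]
```

View pics/w4.png

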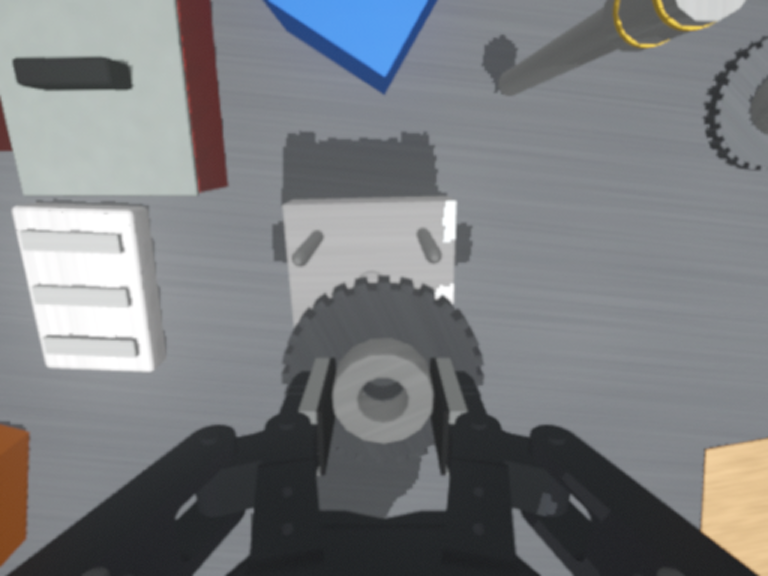

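```bash
python3 - <<'E'
from h import *
np.set_printoptions(precision=4,suppress=True)
o=r.get_obs()
q=lambda p,z: pix2w('wrist',(p[0]/1.5,p[1]/1.5),z,o)
g=q((383,390.5),.1537); print('boss',g,g-o['tcp_pos'])
a,b=q((298,258),.092),q((434,257),.092); print('tips',a,b,'mid',(a+b)/2,np.linalg.norm(a-b))
d=(a-b)/np.linalg.norm(a-b); th=np.degrees(np.arctan2(-d[0],d[1])); print('yaw',th)
n=np.array([d[1],-d[0],0]); print('centre',(a+b)/2-.031*n)
c=[q(p,.03) for p in [(284,203),(457,200.5)]]; d=c[0]-c[1]; L=np.linalg.norm(d); d/=L; print('edge',c,L,np.degrees(np.arctan2(-d[0],d[1])), 'centre',(c[0]+c[1])/2-.05*np.array([d[1],-d[0],0]))
print('tool yaw',np.degrees(2*np.arctan2(o['orientation'][1],o['orientation'][0])))
E
python3 - <<'E'
from h import *
save('scene','pics/s1.png',crop=(210,150,300,240),scale=6)
E
```

```text
boss [ 0.4421 -0.0519  0.1537] [ 0.0023  0.0008 -0.0001]
tips [ 0.4699 -0.0104  0.092 ] [ 0.4764 -0.0719  0.092 ] mid [ 0.4731 -0.0412  0.092 ] 0.06183108211312035
yaw 6.030138167938433
centre [ 0.4423 -0.0444  0.092 ]
edge [array([0.4858, 0.0099, 0.03  ]), array([ 0.497 , -0.0897,  0.03  ])] 0.10015858578390553 6.40525652881467 centre [ 0.4417 -0.0455  0.03  ]
tool yaw 5.659191818751437
```

View pics/s1.png

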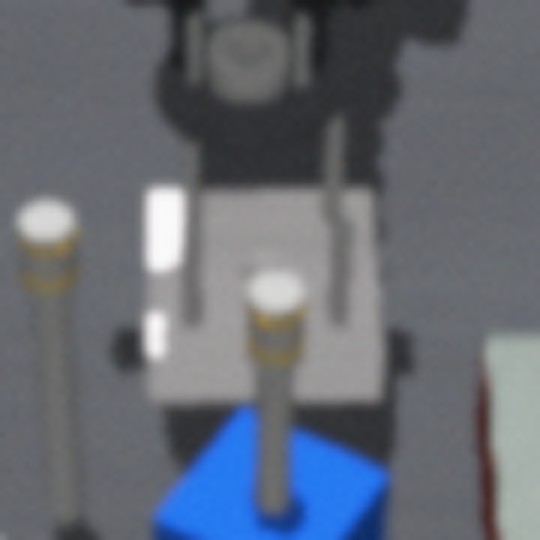

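Call:
step_arm(rows=[[0,0.0118,0,0,0,0.003],[0,0.0118,0,0,0,0.003],[0,0.0118,-0.03,0,0,0.003],[0,0.0118,-0.05,0,0,0.003],[0,0.0118,-0.05,0,0,0.003]])

```text
clock: 5.43
tcp_pos: [0.4387, -0.0444, 0.1224]
orientation: [-3.136, -0.173, 0.006]
contact_force: [-0.1, 0.2, -1.7]
grip_width: 0.034
gripper_force: 50.4
```

Call:
step_arm(rows=[[0,0,0,0,0,0],[0,0,0,0,0,0],[0,0,-0.02,0,0,0],[0,0,-0.03,0,0,0],[0,0,-0.03,0,0,0]])

```text
clock: 5.85
tcp_pos: [0.4405, -0.0444, 0.1059]
orientation: [3.137, 0.173, 0.001]
contact_force: [0.9, -0.0, -2.4]
grip_width: 0.0343
gripper_force: 50.4
```

```bash
python3 - <<'E'
from h import *
np.set_printoptions(precision=4,suppress=True)
o=r.get_obs();print(o['tcp_pos'],o['orientation'],o['clock'],o['contact_force'])
save('wrist','pics/w5.png',crop=(120,120,400,330),scale=2)
E
```

```text
[ 0.4405 -0.0444  0.1059] [3.1368 0.1727 0.0006] 5.85 [ 0.8624 -0.0143 -2.3545]
```

View pics/w5.png

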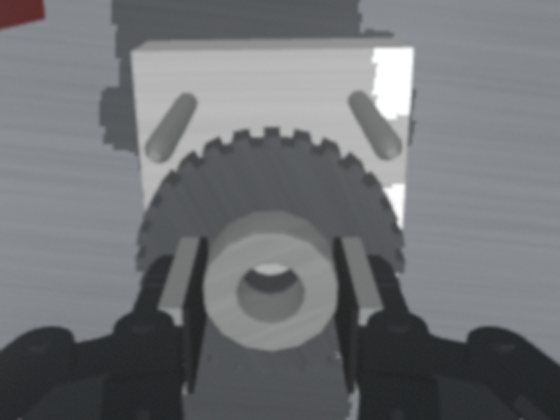

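Call:
step_arm(rows=[[-0.001,-0.001,-0.02,0,0,0],[-0.001,-0.001,-0.037,0,0,0],[-0.001,-0.001,-0.052,0,0,0],[-0.001,-0.001,-0.064,0,0,0],[-0.001,-0.001,-0.07,0,0,0]])

```text
clock: 6.32
tcp_pos: [0.4402, -0.0451, 0.0635]
orientation: [3.137, 0.173, 0.001]
contact_force: [2.0, -1.2, 1.0]
grip_width: 0.0341
gripper_force: 50.6
```

Call:
step_arm(rows=[[0,0,-0.004,0,0,0],[0,0,-0.008,0,0,0],[0,0,-0.012,0,0,0],[0,0,-0.014,0,0,0],[0,0,-0.014,0,0,0]])

```text
clock: 6.73
tcp_pos: [0.4402, -0.045, 0.0558]
orientation: [3.137, 0.173, 0.002]
contact_force: [3.5, -2.5, 1.2]
grip_width: 0.0347
gripper_force: 50.6
```

Call:
step_arm(rows=[[0.001,-0.001,-0.002,0,0,0],[0.001,-0.001,-0.002,0,0,0],[0.001,-0.001,-0.002,0,0,0]])

```text
clock: 6.98
tcp_pos: [0.4401, -0.0452, 0.055]
orientation: [-3.137, -0.173, 0.0]
contact_force: [0.4, -0.2, 7.6]
grip_width: 0.0344
gripper_force: 51.3
```

Call:
step_arm(rows=[[0,0,0,0,0,0],[0,0,0,0,0,0],[0,0,0,0,0,0]], jaw=0.3)

```text
clock: 7.23
tcp_pos: [0.4391, -0.0454, 0.0542]
orientation: [-3.137, -0.173, 0.003]
contact_force: [-0.9, -0.6, -0.2]
grip_width: 0.0598
gripper_force: 0.0
```

Call:
step_arm(rows=[[0,0,0.03,0,0,0],[0,0,0.08,0,0,0],[0,0,0.13,0,0,0],[0,0,0.163,0,0,0],[0,0,0.163,0,0,0]])

```text
clock: 7.65
tcp_pos: [0.4421, -0.0455, 0.1557]
orientation: [3.136, 0.173, 0.009]
contact_force: [0.4, 0.8, -0.0]
grip_width: 0.0598
gripper_force: 0.0
```

Call:
step_arm(rows=[[0,0,0,0,0,0],[0,0,0,0,0,0],[0,0,0,0,0,0]])

```text
clock: 7.9
tcp_pos: [0.439, -0.0455, 0.1511]
orientation: [-3.137, -0.173, 0.004]
contact_force: [1.6, 0.6, -0.4]
grip_width: 0.0597
gripper_force: 0.0
```

```bash
python3 - <<'E'
from h import *
np.set_printoptions(precision=4,suppress=True)
o=r.get_obs();print(o['tcp_pos'],o['orientation'],o['clock'],o['contact_force'])
for i in range(2): print(circ((.442,-.0447,.055),.018)); print(circ((.442,-.0447,.055),.0085))
save('wrist','pics/w6.png',scale=1.5)
im=eyes.grab_frame('top'); cv2.imwrite('pics/top1.png',im[:,:,::-1])
E
```

```text
[ 0.439  -0.0455  0.1511] [-3.1366 -0.1729  0.0043] 7.9 [ 1.6067  0.6453 -0.3654]
[]
[]
[(array([ 0.4399, -0.0445,  0.055 ]), np.float64(0.96))]
[(array([ 0.4473, -0.0437,  0.055 ]), np.float64(1.01))]
```

View pics/w6.png

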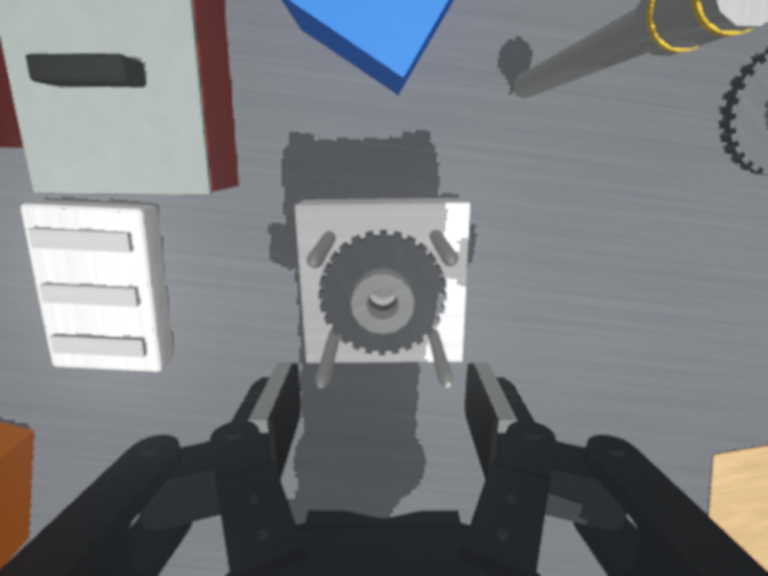

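Call:
step_arm(rows=[[0,0,0.06,0,0,0],[0,0,0.12,0,0,0],[0,-0.05,0.15,0,0,0],[0,-0.11,0.15,0,0,0],[0,-0.17,0.15,0,0,0]])

```text
clock: 8.62
tcp_pos: [0.4412, -0.1484, 0.244]
orientation: [3.135, 0.177, 0.006]
contact_force: [0.7, -1.3, -0.6]
grip_width: 0.06
gripper_force: 0.0
```

Call:
step_arm(rows=[[0.045,-0.045,0,0,0,0],[0.09,-0.09,0,0,0,0],[0.135,-0.135,0,0,0,0],[0.18,-0.18,-0.02,0,0,0],[0.218,-0.216,-0.06,0,0,0]])

```text
clock: 9.03
tcp_pos: [0.5743, -0.2804, 0.2084]
orientation: [3.134, 0.171, 0.009]
contact_force: [0.6, -0.4, -0.2]
grip_width: 0.0595
gripper_force: 0.0
```

Call:
step_arm(rows=[[0,0,-0.06,0,0,0],[0,0,-0.11,0,0,0],[0,0,-0.14,0,0,0],[0,0,-0.14,0,0,0],[0,0,-0.14,0,0,0]])

```text
clock: 9.45
tcp_pos: [0.5704, -0.2768, 0.1214]
orientation: [-3.136, -0.173, 0.004]
contact_force: [0.2, -1.1, 1.3]
grip_width: 0.06
gripper_force: 0.0
```

Call:
step_arm(rows=[[0,0,0,0,0,0],[0,0,0,0,0,0],[0,0,0,0,0,0]])

```text
clock: 9.7
tcp_pos: [0.572, -0.2776, 0.1242]
orientation: [3.135, 0.173, 0.005]
contact_force: [-0.1, 0.1, 0.2]
grip_width: 0.06
gripper_force: 0.0
```

```bash
cat >> h.py <<'E'
def boss(p,name='wrist',rad=.018,win=.05,im=None,o=None,fn=None,cost=False):
    """Concentric ring fit: maximise edge strength (gradient) along boss outer edge and bore circle (radius .0085), at world height p[2], over +-win search."""
    if o is None: o=r.get_obs()
    if im is None: im=eyes.grab_frame(name)
    g=cv2.GaussianBlur(cv2.cvtColor(im,cv2.COLOR_RGB2GRAY).astype(np.float32),(0,0),.7)
    th=np.linspace(0,2*np.pi,48,endpoint=False); cs=np.c_[np.cos(th),np.sin(th),0*th]
    def samp(c,R):
        P=np.array([w2pix(name,c+R*u,o) for u in cs],np.float32)
        return cv2.remap(g,P[:,0].reshape(1,-1),P[:,1].reshape(1,-1),cv2.INTER_LINEAR)[0]
    def score(c):
        a,b,d,e=samp(c,.0065),samp(c,.0105),samp(c,rad-.002),samp(c,rad+.002)
        return np.clip(b-a,-15,25).mean()+np.clip(d-e,-15,25).mean()
    best=np.array(p,float)
    for w,st in ((win,.004),(.004,.001),(.001,.00025)):
        k=np.arange(-w,w+st/2,st); C=[best+[x,y,0] for x in k for y in k]; S=[score(c) for c in C]; best=C[int(np.argmax(S))]; s=max(S)
    return best.round(4),round(float(s),1)
E
python3 - <<'E'
from h import *
np.set_printoptions(precision=4,suppress=True)
o=r.get_obs();print(o['tcp_pos'],o['orientation'],o['clock'],o['contact_force'])
print(boss((.57,-.277,.025)));print(boss((.57,-.277,.025),win=.02));print(circ((.57,-.277,.025),.0085))
print(boss((.448,-.383,.025)))
im=eyes.grab_frame('wrist'); cv2.imwrite('pics/w7.png',im[:,:,::-1])
E
```

```text
[ 0.572  -0.2776  0.1242] [3.1354 0.1727 0.0045] 9.7 [-0.1215  0.1021  0.2326]Traceback (most recent call last):
  File "<stdin>", line 4, in <module>
  File "h.py", line 53, in boss
    k=np.arange(-w,w+st/2,st); C=[best+[x,y,0] for x in k for y in k]; S=[score(c) for c in C]; best=C[int(np.argmax(S))]; s=max(S)
                                                                          ~~~~~^^^
  File "h.py", line 49, in score
    a,b,d,e=samp(c,.0065),samp(c,.0105),samp(c,rad-.002),samp(c,rad+.002)
                                        ~~~~^^^^^^^^^^^^
  File "h.py", line 46, in samp
    P=np.array([w2pix(name,c+R*u,o) for u in cs],np.float32)
                ~~~~~^^^^^^^^^^^^^^
  File "h.py", line 22, in w2pix
    i,T=ext(name,obs); K=np.array(i['mtx'])
        ~~~^^^^^^^^^^
  File "h.py", line 10, in ext
    i=eyes.camera_info(name)
ValueError: time passes only in moves, steps and waits
```

```bash
python3 - <<'E'
s=open('h.py').read()
s=s.replace("""    i=eyes.camera_info(name)
    if name""","""    i=info(name)
    if name""").replace("def ext(","""import functools
@functools.lru_cache(None)
def info(name): return eyes.camera_info(name)
def ext(""").replace("f=eyes.camera_info(name)","f=info(name)")
s=s.replace("""        P=np.array([w2pix(name,c+R*u,o) for u in cs],np.float32)""","""        q=(c+R*cs-T[:3,3])@T[:3,:3]; d=q[:,:2]/q[:,2:]; d=d*(1+i['k1']*(d**2).sum(1,keepdims=True))
        P=(d*[K[0,0],K[1,1]]+K[:2,2]).astype(np.float32)""").replace("    th=np.linspace(0,2","    i,T=ext(name,o); K=np.array(i['mtx'])\n    th=np.linspace(0,2")
open('h.py','w').write(s)
E
cat > look.py <<'E'
from h import *
import sys
np.set_printoptions(precision=4,suppress=True)
E
python3 - <<'E'
from look import *
o=r.get_obs();print(o['tcp_pos'],o['orientation'],o['clock'])
print(boss((.57,-.277,.025)));print(boss((.57,-.277,.025),win=.02));print(circ((.57,-.277,.025),.0085))
print(boss((.448,-.383,.025)))
E
```

```text
[ 0.5718 -0.2775  0.124 ] [3.1356 0.1728 0.0039] 9.75
(array([ 0.573 , -0.2732,  0.025 ]), 48.0)
(array([ 0.573 , -0.2733,  0.025 ]), 48.1)
[(array([ 0.5724, -0.2747,  0.025 ]), np.float64(0.96))]
(array([ 0.4245, -0.3372,  0.025 ]), 18.3)
```

Call:
step_arm(rows=[[0,0.0067,-0.05,0,0,0],[0,0.0067,-0.1,0,0,0],[0,0.0067,-0.14,0,0,0],[0,0.0067,-0.16,0,0,0],[0,0.0067,-0.165,0,0,0]])

```text
clock: 10.37
tcp_pos: [0.5694, -0.2725, 0.0209]
orientation: [-3.135, -0.173, 0.006]
contact_force: [-0.5, -0.4, -0.3]
grip_width: 0.0598
gripper_force: 0.0
```

Call:
step_arm(rows=[[0,0,0,0,0,0],[0,0,0,0,0,0],[0,0,0,0,0,0]])

```text
clock: 10.62
tcp_pos: [0.5722, -0.2737, 0.025]
orientation: [3.136, 0.173, 0.004]
contact_force: [0.6, -0.1, 0.2]
grip_width: 0.0601
gripper_force: 0.0
```

```bash
python3 - <<'E'
from look import *
o=r.get_obs();print(o['tcp_pos'],o['orientation'],o['clock'])
print(boss((.573,-.274,.025),win=.012))
E
```

```text
[ 0.5722 -0.2737  0.025 ] [3.1356 0.1726 0.0042] 10.6167
(array([ 0.572 , -0.2735,  0.025 ]), 49.4)
```

Call:
step_arm(rows=[[0,0,0,0,0,0],[0,0,0,0,0,0],[0,0,0,0,0,0],[0,0,0,0,0,0],[0,0,0.003,0,0,0]], jaw=1)

```text
clock: 11.08
tcp_pos: [0.5711, -0.2733, 0.0256]
orientation: [3.136, 0.173, 0.001]
contact_force: [-0.9, -0.3, -2.7]
grip_width: 0.0336
gripper_force: 49.8
```

Call:
step_arm(rows=[[0,0,0.04,0,0,0],[0,0,0.1,0,0,0],[0,0,0.17,0,0,0],[0,0,0.24,0,0,0],[0,0,0.3,0,0,0]])

```text
clock: 11.5
tcp_pos: [0.5707, -0.273, 0.2075]
orientation: [3.137, 0.173, 0.001]
contact_force: [0.5, -0.3, -2.2]
grip_width: 0.0334
gripper_force: 50.4
```

Call:
step_arm(rows=[[-0.04,0,0.04,0,0,0],[-0.09,0.03,0.067,0,0,0],[-0.14,0.07,0.067,0,0,0],[-0.19,0.11,0.067,0,0,0],[-0.22,0.17,0.067,0,0,0]])

```text
clock: 11.92
tcp_pos: [0.4352, -0.1725, 0.2451]
orientation: [3.136, 0.165, -0.003]
contact_force: [-0.4, 0.1, -2.0]
grip_width: 0.0336
gripper_force: 50.4
```

Call:
step_arm(rows=[[0,0.06,0,0,0,0],[0,0.12,-0.03,0,0,0],[0,0.17,-0.07,0,0,0],[0,0.2,-0.12,0,0,0],[0,0.21,-0.14,0,0,0]])

```text
clock: 12.33
tcp_pos: [0.4367, -0.0415, 0.1588]
orientation: [-3.135, -0.181, 0.006]
contact_force: [-0.6, -0.8, -2.7]
grip_width: 0.0335
gripper_force: 50.4
```

Call:
step_arm(rows=[[0,0,0,0,0,0],[0,0,0,0,0,0],[0,0,0,0,0,0],[0,0,0,0,0,0]])

```text
clock: 12.67
tcp_pos: [0.4399, -0.0462, 0.1625]
orientation: [3.136, 0.17, 0.003]
contact_force: [-0.4, -0.6, -1.5]
grip_width: 0.0332
gripper_force: 50.4
```

```bash
python3 - <<'E'
from look import *
o=r.get_obs();print(o['tcp_pos'],o['orientation'],o['clock'],o['grip_width'])
b=boss(o['tcp_pos'],win=.012,o=o);print(b,b[0]-o['tcp_pos'])
o=r.get_obs();print(o['tcp_pos']);cv2.imwrite('pics/w8.png',cv2.resize(eyes.grab_frame('wrist')[:,:,::-1],None,fx=1.5,fy=1.5))
E
```

```text
[ 0.4399 -0.0462  0.1625] [3.1364 0.1698 0.0035] 12.6667 0.033212060740201964
(array([ 0.4384, -0.0462,  0.1625]), 50.0) [-0.0015 -0.      0.    ]
[ 0.4398 -0.0462  0.1624]
```

```bash
python3 - <<'E'
from look import *
def ld(f): return cv2.resize(cv2.imread(f)[:,:,::-1],(512,384),interpolation=cv2.INTER_AREA)
o={'tcp_pos':np.array([.4398,-.0525,.1537]),'orientation':np.array([3.1373,.1563,-.0013])}
b=boss(o['tcp_pos'],win=.012,o=o,im=ld('pics/w4.png'));print(b,b[0]-o['tcp_pos'])
o={'tcp_pos':np.array([.439,-.0455,.1511]),'orientation':np.array([-3.1366,-.1729,.0043])}
print(boss((.442,-.0445,.055),win=.012,o=o,im=ld('pics/w6.png')))
E
```

```text
(array([ 0.4373, -0.0525,  0.1537]), 50.0) [-0.0025  0.      0.    ]
(array([ 0.4395, -0.044 ,  0.055 ]), 40.0)
```

```bash
sed -i "s/samp(c,.0065),samp(c,.0105),samp(c,rad-.002),samp(c,rad+.002)/samp(c,.0075),samp(c,.0095),samp(c,rad-.001),samp(c,rad+.001)/; s/np.clip(b-a,-15,25)/np.clip(b-a,-10,70)/; s/np.clip(d-e,-15,25)/np.clip(d-e,-10,70)/" h.py && python3 - <<'E'
from look import *
def ld(f): return cv2.resize(cv2.imread(f)[:,:,::-1],(512,384),interpolation=cv2.INTER_AREA)
def t(f,tc,ro,p):
    o={'tcp_pos':np.array(tc),'orientation':np.array(ro)}; b=boss(p,win=.012,o=o,im=ld(f));print(b,b[0]-o['tcp_pos'])
t('pics/w4.png',[.4398,-.0525,.1537],[3.1373,.1563,-.0013],[.4398,-.0525,.1537])
t('pics/w6.png',[.439,-.0455,.1511],[-3.1366,-.1729,.0043],(.442,-.0445,.055))
t('pics/w8.png',[ 0.4398,-0.0462,0.1624],[3.1364,.1698,.0035],[ 0.4398,-0.0462,0.1624])
o=r.get_obs();print(o['tcp_pos'],o['clock']); b=boss(o['tcp_pos'],win=.012,o=o);print(b,b[0]-o['tcp_pos'])
E
```

```text
(array([ 0.4388, -0.0518,  0.1537]), 86.4) [-0.001   0.0007  0.    ]
(array([ 0.4385, -0.0445,  0.055 ]), 45.4) [-0.0005  0.001  -0.0961]
(array([ 0.4398, -0.0454,  0.1624]), 83.6) [0.     0.0008 0.    ]
[ 0.4397 -0.046   0.1623] 12.7667
(array([ 0.4397, -0.0453,  0.1623]), 85.9) [-0.      0.0007  0.    ]
```

```bash
python3 - <<'E'
from look import *
o={'tcp_pos':np.array([.439,-.0455,.1511]),'orientation':np.array([-3.1366,-.1729,.0043])}
P=[pix2w('wrist',(x/1.5,y/1.5),.092,o) for x,y in [(314,259),(452,260),(323,381),(446,381)]]
for p in P: print(p)
print('mean',np.mean(P,0), [np.linalg.norm(P[a]-P[b]) for a,b in ((0,1),(2,3),(0,2),(1,3))])
for z,q in ((.03,[(297,203),(470,202),(464,362),(306,362)]),):
    Q=[pix2w('wrist',(x/1.5,y/1.5),z,o) for x,y in q]; print(np.mean(Q,0),np.array(Q)[:,:2])
print('teeth centre', pix2w('wrist',(383/1.5,291/1.5),.04,o))
im=cv2.imread('pics/w6.png')[185:410,270:495]; cv2.imwrite('pics/w6c.png',cv2.resize(im,None,fx=2.6,fy=2.6,interpolation=cv2.INTER_CUBIC))
E
```

```text
[ 0.4694 -0.0105  0.092 ]
[ 0.4757 -0.072   0.092 ]
[ 0.4081 -0.0185  0.092 ]
[ 0.4148 -0.0789  0.092 ]
mean [ 0.442 -0.045  0.092] [np.float64(0.06191530887463131), np.float64(0.06074035727859558), np.float64(0.061817120509577834), np.float64(0.06132264790058582)]
[ 0.4405 -0.0456  0.03  ] [[ 0.4852  0.0097]
 [ 0.4965 -0.0887]
 [ 0.3957 -0.1024]
 [ 0.3845 -0.0009]]
teeth centre [ 0.4411 -0.0447  0.04  ]
```

View pics/w6c.png

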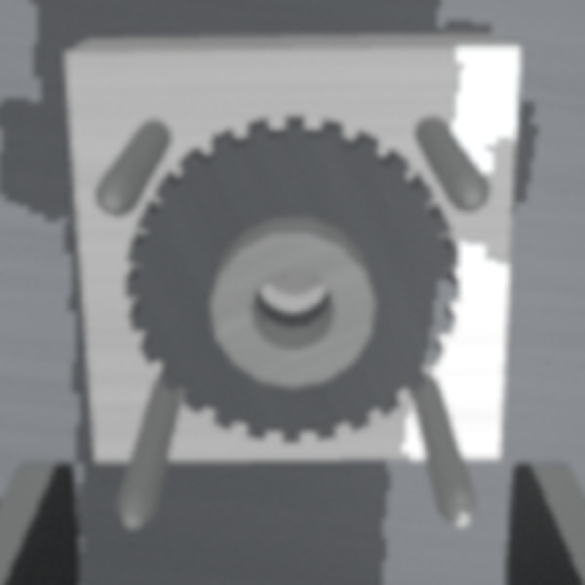

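Call:
step_arm(rows=[[0.003,0.001,0,0,0,0],[0.003,0.001,-0.02,0,0,0],[0.003,0.001,-0.045,0,0,0],[0.003,0.001,-0.065,0,0,0],[0.003,0.001,-0.075,0,0,0]])

```text
clock: 13.23
tcp_pos: [0.4403, -0.0447, 0.1153]
orientation: [-3.137, -0.172, 0.002]
contact_force: [0.3, -1.3, -1.2]
grip_width: 0.0337
gripper_force: 50.4
```

Call:
step_arm(rows=[[0,0,0,0,0,0],[0,0,-0.01,0,0,0],[0,0,-0.022,0,0,0],[0,0,-0.034,0,0,0],[0,0,-0.044,0,0,0]])

```text
clock: 13.65
tcp_pos: [0.4409, -0.0445, 0.0894]
orientation: [3.137, 0.173, 0.0]
contact_force: [0.5, 1.0, -2.1]
grip_width: 0.0339
gripper_force: 50.5
```

Call:
step_arm(rows=[[0,0,-0.005,0,0,0],[0,0,-0.01,0,0,0],[0,0,-0.014,0,0,0],[0,0,-0.016,0,0,0]])

```text
clock: 13.98
tcp_pos: [0.4407, -0.0445, 0.08]
orientation: [-3.137, -0.173, 0.0]
contact_force: [-1.0, -0.0, -2.6]
grip_width: 0.0334
gripper_force: 50.5
```

Call:
step_arm(rows=[[0,0,-0.002,0,0,0],[0,0,-0.003,0,0,0],[0,0,-0.003,0,0,0]])

```text
clock: 14.23
tcp_pos: [0.4408, -0.0445, 0.0796]
orientation: [3.136, 0.173, -0.0]
contact_force: [-5.5, 0.3, 13.7]
grip_width: 0.0335
gripper_force: 52.0
```

Call:
step_arm(rows=[[0,0,0,0,0,0],[0,0,0,0,0,0],[0,0,0,0,0,0]], jaw=0.3)

```text
clock: 14.48
tcp_pos: [0.4412, -0.0445, 0.0787]
orientation: [3.137, 0.173, 0.001]
contact_force: [-0.8, 0.5, -0.7]
grip_width: 0.0599
gripper_force: 0.0
```

Call:
step_arm(rows=[[0,0,0.03,0,0,0],[0,0,0.08,0,0,0],[0,0,0.12,0,0,0],[0,0,0.14,0,0,0],[0,0,0.14,0,0,0]])

```text
clock: 14.9
tcp_pos: [0.4428, -0.0446, 0.1652]
orientation: [3.136, 0.172, 0.009]
contact_force: [0.0, -0.5, -0.5]
grip_width: 0.0599
gripper_force: 0.0
```

Call:
step_arm(rows=[[0,0,0,0,0,0],[0,0,0,0,0,0],[0,0,0,0,0,0]])

```text
clock: 15.15
tcp_pos: [0.44, -0.0445, 0.1614]
orientation: [-3.137, -0.173, 0.003]
contact_force: [0.2, -0.8, -1.0]
grip_width: 0.06
gripper_force: 0.0
```

```bash
python3 - <<'E'
from look import *
o=r.get_obs();print(o['tcp_pos'],o['orientation'],o['clock'],o['contact_force'])
print(boss((.4417,-.045,.08),win=.012,o=o))
cv2.imwrite('pics/w9.png',cv2.resize(eyes.grab_frame('wrist')[:,:,::-1],None,fx=1.5,fy=1.5))
print(boss((.45,-.383,.025),name='top',win=.04))
E
```

```text
[ 0.44   -0.0445  0.1614] [-3.1366 -0.1729  0.0033] 15.15 [ 0.1608 -0.7921 -1.0334]
(array([ 0.4407, -0.0435,  0.08  ]), 58.5)
(array([ 0.4512, -0.38  ,  0.025 ]), 58.1)
```

Call:
step_arm(rows=[[0,-0.06,0,0,0,0],[0,-0.12,0,0,0,0],[0,-0.18,0,0,0,0],[0,-0.24,0,0,0,0],[0.007,-0.3,0,0,0,0]])

```text
clock: 15.72
tcp_pos: [0.4438, -0.2261, 0.162]
orientation: [-3.136, -0.173, 0.002]
contact_force: [0.6, 0.2, 1.5]
grip_width: 0.06
gripper_force: 0.0
```

Call:
step_arm(rows=[[0,-0.06,0,0,0,0],[0,-0.12,0,0,0,0],[0,-0.18,-0.03,0,0,0],[0,-0.23,-0.06,0,0,0],[0.007,-0.262,-0.075,0,0,0]])

```text
clock: 16.13
tcp_pos: [0.4465, -0.3853, 0.115]
orientation: [-3.137, -0.167, 0.005]
contact_force: [-0.9, -0.0, 0.4]
grip_width: 0.0598
gripper_force: 0.0
```

Call:
step_arm(rows=[[0,0,0,0,0,0],[0,0,0,0,0,0],[0,0,0,0,0,0],[0,0,0,0,0,0]])

```text
clock: 16.47
tcp_pos: [0.4498, -0.3803, 0.1178]
orientation: [-3.136, -0.176, -0.001]
contact_force: [0.4, 0.5, -0.5]
grip_width: 0.0599
gripper_force: 0.0
```

```bash
python3 - <<'E'
from look import *
o=r.get_obs();print(o['tcp_pos'],o['orientation'],o['clock'])
print(boss((.45,-.382,.025),win=.06,o=o)); o=r.get_obs();print(o['tcp_pos']);print(boss((.45,-.382,.025),win=.06,o=o))
E
```

```text
[ 0.4498 -0.3803  0.1178] [-3.1362 -0.1758 -0.0007] 16.4667
(array([ 0.4505, -0.3802,  0.025 ]), 61.4)
[ 0.4498 -0.3804  0.118 ]
(array([ 0.4505, -0.3802,  0.025 ]), 61.3)
```

Call:
step_arm(rows=[[0.001,0,-0.05,0,0,0],[0.001,0,-0.1,0,0,0],[0.001,0,-0.13,0,0,0],[0.001,0,-0.15,0,0,0],[0.001,0,-0.155,0,0,0]])

```text
clock: 16.98
tcp_pos: [0.4491, -0.3804, 0.023]
orientation: [-3.135, -0.174, 0.003]
contact_force: [0.8, 0.1, 0.1]
grip_width: 0.0597
gripper_force: 0.0
```

Call:
step_arm(rows=[[0,0,0,0,0,0],[0,0,0,0,0,0],[0,0,0,0,0,0],[0,0,0,0,0,0]])

```text
clock: 17.32
tcp_pos: [0.4505, -0.3823, 0.0258]
orientation: [3.135, 0.173, 0.003]
contact_force: [-0.3, 0.8, -0.2]
grip_width: 0.06
gripper_force: 0.0
```

Call:
step_arm(rows=[[0,0,0,0,0,0],[0,0,0,0,0,0],[0,0,0,0,0,0],[0,0,0,0,0,0],[0,0,0.003,0,0,0]], jaw=1)

```text
clock: 17.73
tcp_pos: [0.4497, -0.3816, 0.0265]
orientation: [-3.137, -0.173, -0.0]
contact_force: [-0.1, -1.4, -2.9]
grip_width: 0.034
gripper_force: 49.9
```

Call:
step_arm(rows=[[0,0,0.04,0,0,0],[0,0,0.1,0,0,0],[0,0,0.16,0,0,0],[0,0,0.21,0,0,0],[0,0,0.233,0,0,0]])

```text
clock: 18.15
tcp_pos: [0.451, -0.3828, 0.1702]
orientation: [3.133, 0.172, 0.006]
contact_force: [0.5, -0.8, -1.6]
grip_width: 0.0337
gripper_force: 50.7
```

Call:
step_arm(rows=[[0,0.05,0,0,0,0],[0,0.11,0,0,0,0],[0,0.17,0,0,0,0],[0,0.23,0,0,0,0],[-0.008,0.29,0,0,0,0]])

```text
clock: 18.57
tcp_pos: [0.445, -0.2059, 0.166]
orientation: [-3.137, -0.173, -0.001]
contact_force: [1.1, -0.0, -2.6]
grip_width: 0.0338
gripper_force: 50.7
```

Call:
step_arm(rows=[[0,0.06,0,0,0,0],[0,0.12,0,0,0,0],[0,0.18,0,0,0,0],[0,0.23,0,0,0,0],[-0.008,0.268,0,0,0,0]])

```text
clock: 18.98
tcp_pos: [0.4402, -0.0439, 0.1662]
orientation: [-3.136, -0.177, -0.001]
contact_force: [-0.1, -0.0, -2.4]
grip_width: 0.0338
gripper_force: 50.7
```

Call:
step_arm(rows=[[0,0,0,0,0,0],[0,0,0,0,0,0],[0,0,0,0,0,0],[0,0,0,0,0,0]])

```text
clock: 19.32
tcp_pos: [0.44, -0.0482, 0.166]
orientation: [3.137, 0.17, -0.001]
contact_force: [0.3, 0.7, -2.6]
grip_width: 0.0341
gripper_force: 50.8
```

```bash
python3 - <<'E'
from look import *
for i in range(2):
    o=r.get_obs();print(o['tcp_pos'],o['orientation'],o['clock'],o['grip_width'])
    b=boss(o['tcp_pos'],win=.012,o=o);print(b,b[0]-o['tcp_pos'])
E
```

```text
[ 0.44   -0.0482  0.166 ] [ 3.1366  0.1696 -0.0005] 19.3167 0.034083193167359215
(array([ 0.441 , -0.0472,  0.166 ]), 85.7) [0.001 0.001 0.   ]
[ 0.4401 -0.0482  0.166 ] [ 3.1367  0.1693 -0.0003] 19.3667 0.0338731479711333
(array([ 0.4411, -0.0472,  0.166 ]), 85.7) [ 0.001  0.001 -0.   ]
```

Call:
step_arm(rows=[[0,0.004,0,0,0,0],[0,0.004,-0.015,0,0,0],[0,0.004,-0.03,0,0,0],[0,0.004,-0.045,0,0,0],[0,0.004,-0.06,0,0,0]])

```text
clock: 19.83
tcp_pos: [0.4397, -0.0446, 0.1288]
orientation: [-3.137, -0.173, 0.002]
contact_force: [-0.7, 0.7, -2.9]
grip_width: 0.034
gripper_force: 50.8
```

Call:
step_arm(rows=[[0,0,-0.01,0,0,0],[0,0,-0.019,0,0,0],[0,0,-0.027,0,0,0],[0,0,-0.034,0,0,0],[0,0,-0.038,0,0,0]])

```text
clock: 20.25
tcp_pos: [0.4401, -0.0445, 0.1068]
orientation: [-3.137, -0.173, 0.001]
contact_force: [-0.1, 0.5, -2.8]
grip_width: 0.0339
gripper_force: 50.7
```

Call:
step_arm(rows=[[0,0,-0.001,0,0,0],[0,0,-0.002,0,0,0],[0,0,-0.003,0,0,0]])

```text
clock: 20.5
tcp_pos: [0.4404, -0.0445, 0.1057]
orientation: [3.137, 0.173, 0.001]
contact_force: [-0.5, -0.5, -3.4]
grip_width: 0.034
gripper_force: 50.8
```

Call:
step_arm(rows=[[0,0,-0.002,0,0,0],[0,0,-0.003,0,0,0],[0,0,-0.003,0,0,0]])

```text
clock: 20.75
tcp_pos: [0.4409, -0.0445, 0.1054]
orientation: [3.136, 0.173, 0.002]
contact_force: [-6.1, -0.4, 18.0]
grip_width: 0.0336
gripper_force: 52.6
```

Call:
step_arm(rows=[[0,0,0,0,0,0],[0,0,0,0,0,0],[0,0,0,0,0,0]], jaw=0.3)

```text
clock: 21.0
tcp_pos: [0.4406, -0.0445, 0.104]
orientation: [3.137, 0.173, 0.002]
contact_force: [-0.9, 0.1, -0.4]
grip_width: 0.0596
gripper_force: 0.0
```

Call:
step_arm(rows=[[0,0,0.03,0,0,0],[0,0,0.08,0,0,0],[0,0,0.13,0,0,0],[0,0,0.18,0,0,0],[0,0,0.2,0,0,0]])

```text
clock: 21.42
tcp_pos: [0.442, -0.0445, 0.2274]
orientation: [3.136, 0.173, 0.009]
contact_force: [0.3, -0.2, 0.2]
grip_width: 0.06
gripper_force: 0.0
```

Call:
step_arm(rows=[[0,0,0,0,0,0],[0,0,0,0,0,0],[0,0,0,0,0,0]])

```text
clock: 21.67
tcp_pos: [0.4395, -0.0446, 0.2227]
orientation: [-3.137, -0.173, 0.002]
contact_force: [0.2, -0.7, 0.4]
grip_width: 0.0603
gripper_force: 0.0
```

```bash
python3 - <<'E'
from look import *
o=r.get_obs();print(o['tcp_pos'],o['orientation'],o['clock'],o['joints'])
print(boss((.4412,-.0447,.105),win=.012,o=o))
cv2.imwrite('pics/w10.png',cv2.resize(eyes.grab_frame('wrist')[:,:,::-1],None,fx=1.5,fy=1.5))
E
```

```text
[ 0.4395 -0.0446  0.2227] [-3.1368 -0.1728  0.0025] 21.6667 [ 0.1947  0.1325 -0.2537  2.0966  0.0416  0.9187 -1.543 ]
(array([ 0.4414, -0.0434,  0.105 ]), 60.3)
```

Call:
step_arm(rows=[[0.01,0.02,0.004,0,0,0.036],[0.02,0.04,0.008,0,0,0.072],[0.03,0.06,0.012,0,0,0.108],[0.04,0.08,0.016,0,0,0.14],[0.05,0.1,0.02,0,0,0.165]])

```text
clock: 22.18
tcp_pos: [0.4698, 0.016, 0.2346]
orientation: [-2.985, -0.978, 0.003]
contact_force: [-0.0, -0.1, 0.2]
grip_width: 0.06
gripper_force: 0.0
```

Call:
step_arm(rows=[[0.01,0.02,0.004,0,0,0.036],[0.02,0.04,0.008,0,0,0.072],[0.03,0.06,0.012,0,0,0.108],[0.04,0.08,0.016,0,0,0.14],[0.05,0.1,0.02,0,0,0.165]])

```text
clock: 22.6
tcp_pos: [0.4999, 0.076, 0.2465]
orientation: [-2.634, -1.711, 0.003]
contact_force: [1.1, 1.0, -0.6]
grip_width: 0.0596
gripper_force: 0.0
```

Call:
step_arm(rows=[[0.01,0.02,0,0,0,0.036],[0.02,0.04,0,0,0,0.072],[0.03,0.06,0,0,0,0.108],[0.04,0.08,0,0,0,0.14],[0.05,0.09,0,0,0,0.165]])

```text
clock: 23.02
tcp_pos: [0.5297, 0.1311, 0.2464]
orientation: [-2.105, -2.329, 0.002]
contact_force: [-0.4, 0.4, -0.1]
grip_width: 0.0596
gripper_force: 0.0
```

Call:
step_arm(rows=[[0,0,0,0,0,0],[0,0,0,0,0,0],[0,0,0,0,0,0],[0,0,0,0,0,0]])

```text
clock: 23.35
tcp_pos: [0.5297, 0.1287, 0.2473]
orientation: [-2.117, -2.321, 0.002]
contact_force: [-0.5, 0.1, 0.5]
grip_width: 0.0599
gripper_force: 0.0
```

```bash
python3 - <<'E'
from look import *
o=r.get_obs();print(o['tcp_pos'],o['orientation'],o['clock'],o['joints'])
im=eyes.grab_frame('wrist'); np.savez('w11',im=im,p=o['tcp_pos'],q=o['orientation'])
cv2.imwrite('pics/w11.png',cv2.resize(im[:,:,::-1],None,fx=1.56,fy=1.56,interpolation=cv2.INTER_CUBIC))
E
```

```text
[0.5297 0.1287 0.2473] [-2.1168 -2.321   0.0017] 23.35 [ 0.0898  0.3111 -0.5378  1.8357  0.1825  1.0448 -0.4273]
```

View pics/w11.png

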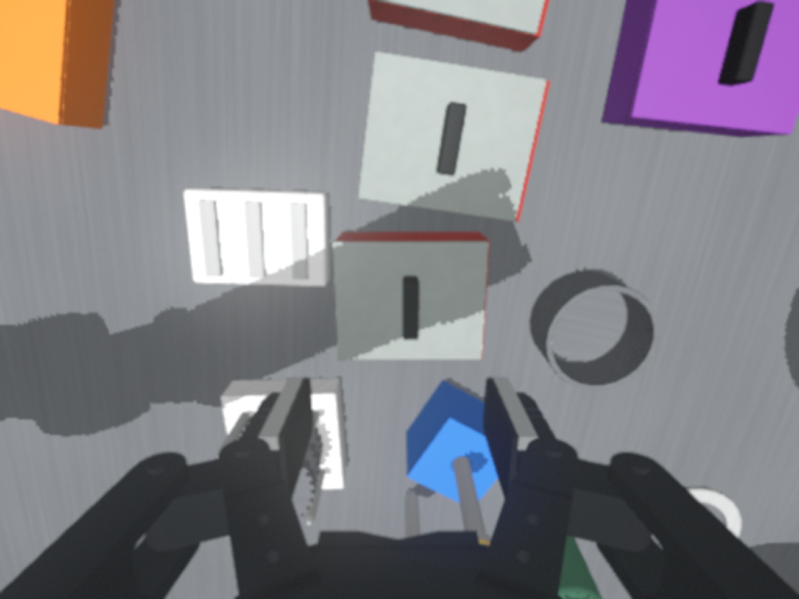

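```bash
python3 - <<'E'
from look import *
d=np.load('w11.npz'); o={'tcp_pos':d['p'],'orientation':d['q']}
q=lambda p,z: pix2w('wrist',(p[0]/1.56,p[1]/1.56),z,o)[:2]
print('toolyaw',np.degrees(2*np.arctan2(o['orientation'][1],o['orientation'][0])))
def an(v): return np.degrees(np.arctan2(v[1],v[0]))
for n,L,B in (('T3',[(333,241),(489,241),(483,360),(337,360)],[(404,276),(418,276),(418,338),(404,338)]),('T2',[(376,52),(548,80),(518,220),(360,198)],[(448,102),(466,104),(456,174),(438,172)])):
    c=[q(p,.049) for p in L]; b=[q(p,.069) for p in B]
    print(n,'lid',np.mean(c,0),'x-axis angles',an(c[1]-c[0]),an(c[2]-c[3]),'y',an(c[0]-c[3])-90,an(c[1]-c[2])-90,'sizes',np.linalg.norm(c[1]-c[0]),np.linalg.norm(c[0]-c[3]))
    print('  bar',np.mean(b,0),'y',an((b[0]+b[1])-(b[2]+b[3]))-90)
print(q((435,365),.065),q((455,520),.065))
E
```

```text
toolyaw -264.73006131420385
T3 lid [0.5412 0.1051] x-axis angles 5.243434976935378 5.258825752496014 y 4.5757719180107586 5.956828188467881 sizes 0.1147012855859735 0.09584689881389104
  bar [0.5408 0.108 ] y 5.747202259968191
T2 lid [0.5571 0.2245] x-axis angles -2.9761557764369564 -2.504993902068022 y -2.556847356682269 -2.5842367161774007 sizes 0.11525901004513904 0.09426468571814701
  bar [0.5556 0.2247] y -1.3929782641343706
[0.5639 0.0624] [ 0.5988 -0.0839]
```

Call:
step_arm(rows=[[0.019,-0.0395,-0.04,0,0,0],[0.019,-0.0395,-0.1,0,0,0],[0.019,-0.0395,-0.16,0,0,0],[0.019,-0.0395,-0.21,0,0,0],[0.019,-0.0395,-0.24,0,0,0]])

```text
clock: 23.82
tcp_pos: [0.5397, 0.1044, 0.1006]
orientation: [-2.115, -2.32, 0.006]
contact_force: [-0.0, -0.6, -0.5]
grip_width: 0.0599
gripper_force: 0.0
```

Call:
step_arm(rows=[[0,0,0,0,0,0],[0,0,-0.02,0,0,0],[0,0,-0.045,0,0,0],[0,0,-0.06,0,0,0],[0,0,-0.06,0,0,0]])

```text
clock: 24.23
tcp_pos: [0.5412, 0.1055, 0.067]
orientation: [-2.114, -2.323, 0.002]
contact_force: [-0.1, 0.4, -0.4]
grip_width: 0.0596
gripper_force: 0.0
```

Call:
step_arm(rows=[[0,0,0,0,0,0],[0,0,0,0,0,0]])

```text
clock: 24.4
tcp_pos: [0.5423, 0.106, 0.0687]
orientation: [2.114, 2.323, 0.002]
contact_force: [0.8, 0.3, 0.7]
grip_width: 0.0598
gripper_force: 0.0
```

Call:
step_arm(rows=[[0,0,0,0,0,0],[0,0,0,0,0,0],[0,0,0,0,0,0],[0,0,0,0,0,0],[0,0,0,0,0,0]], jaw=1, squeeze=30)

```text
clock: 24.82
tcp_pos: [0.5418, 0.1058, 0.0681]
orientation: [2.114, 2.323, 0.0]
contact_force: [-1.7, -0.8, 3.8]
grip_width: 0.011
gripper_force: 33.8
```

Call:
step_arm(rows=[[-0.01,-0.0009,0,0,0,0],[-0.025,-0.0023,0,0,0,0],[-0.045,-0.0042,0,0,0,0],[-0.07,-0.0065,0,0,0,0],[-0.09,-0.0083,0,0,0,0]])

```text
clock: 25.23
tcp_pos: [0.4869, 0.1006, 0.0681]
orientation: [2.114, 2.323, 0.001]
contact_force: [2.4, -0.4, 3.8]
grip_width: 0.011
gripper_force: 33.7
```

Call:
step_arm(rows=[[-0.02,-0.0019,0,0,0,0],[-0.045,-0.0042,0,0,0,0],[-0.07,-0.0065,0,0,0,0],[-0.09,-0.0084,0,0,0,0],[-0.098,-0.0091,0,0,0,0]])

```text
clock: 25.65
tcp_pos: [0.4275, 0.095, 0.0682]
orientation: [2.113, 2.323, 0.001]
contact_force: [15.8, -1.8, -9.3]
grip_width: 0.0108
gripper_force: 32.1
```

Call:
step_arm(rows=[[0,0,0,0,0,0],[0,0,0,0,0,0],[0,0,0,0,0,0]])

```text
clock: 25.9
tcp_pos: [0.4282, 0.0951, 0.0681]
orientation: [2.114, 2.324, -0.001]
contact_force: [-1.4, -1.7, 8.9]
grip_width: 0.011
gripper_force: 34.6
```

```bash
python3 - <<'E'
from look import *
o=r.get_obs();print(o['tcp_pos'],o['clock'],o['contact_force'],o['grip_width'])
im=eyes.grab_frame('wrist'); np.savez('w12',im=im,p=o['tcp_pos'],q=o['orientation'])
t=eyes.grab_frame('top'); np.savez('t12',im=t)
def crop(name,im,p,h):
    c=w2pix(name,p,o).astype(int); print(name,c); return im[max(c[1]-h,0):c[1]+h,max(c[0]-h,0):c[0]+h]
a=crop('top',t,(.541,.105,.01),28); b=crop('wrist',im,(.541,.105,.01),75)
for x in (a,b):
    print(x.reshape(-1,3).mean(0)); hsv=cv2.cvtColor(x,cv2.COLOR_RGB2HSV); m=((hsv[...,0]>15)&(hsv[...,0]<32)&(hsv[...,1]>90)); print('brass px',m.sum(), x[m].mean(0) if m.any() else '')
v=np.hstack([cv2.resize(x,(400,400),interpolation=cv2.INTER_CUBIC) for x in (a,b)]); cv2.imwrite('pics/v12.png',v[:,:,::-1])
E
```

```text
[0.4282 0.0951 0.0681] 25.9 [-1.4005 -1.6593  8.939 ] 0.011039523110537868
top [218 164]
wrist [414 222]
[151.9923  99.2197 102.3103]
brass px 0 
[132.0904  56.9272  54.1093]
brass px 0
```

```bash
python3 - <<'E'
from look import *
d=np.load('w12.npz'); o={'tcp_pos':d['p'],'orientation':d['q']}; im=d['im']
# rectify tin floor at z=.015 in wrist view: grid 5mm
th=np.radians(5.3); ex=np.array([np.cos(th),np.sin(th),0]); ey=np.array([-np.sin(th),np.cos(th),0])
for z in (.015,):
  for yy in np.arange(.045,-.046,-.0075):
    row=''
    for xx in np.arange(-.055,.056,.0075):
        u=w2pix('wrist',np.array([.541,.105,z])+xx*ex+yy*ey,o).round().astype(int)
        if 0<=u[0]<512 and 0<=u[1]<384: c=im[u[1],u[0]]; row+='%02x%02x%02x '%tuple(c)
        else: row+='------ '
    print(row)
E
```

```text
582a29 622724 602120 612220 62221f 62201d 611e1a 611e1a 601e1c 601d1a 601d1b 601b17 611c1b 621c1b 611c1b 
747a76 747976 822a28 c23f3a bf3a35 c13c39 c03a37 c33e38 c33d36 c43d37 c43c36 c43c37 c43c38 c33c36 c33b36 
747977 727976 842a28 c23e38 c23d37 261f1e 3f3a3a 3c3a38 3b3937 423635 c53d38 c63d39 c63d38 c63c37 591a18 
747976 737975 802825 ad3531 341e1e 413c3b 443b39 c53c37 c03b36 3a3736 3b3938 c53c38 c53c38 c63c37 5a1a18 
737976 747976 802825 802824 291f1f 3f3a39 c53d38 c43c36 c53c37 201a1a 3b3838 c63d38 c53d37 c43c37 591817 
747a76 737876 812927 812725 2a2020 3f3837 c43d37 c53d37 c43c37 201a1a 3b3938 c73e39 c53c37 c53b37 571715 
737875 727875 812a27 812825 341c1b 3b3435 c33d37 c73e39 7c2623 241f1f 3b3737 c53b37 c73d38 c83d39 5a1b19 
727875 727874 802a27 b53933 c43e38 413939 413b3a 3a3533 3b3635 3c3837 af3936 c63d38 c83d38 c73d38 581716 
737976 737875 bc3c37 c33e38 c33e38 c43d37 c13e38 5e3736 853a37 c83e39 c73d39 c73d38 c83c37 c93e39 591a17 
737976 727874 a63530 c63f3a c43d37 c63e39 c63d39 c53d38 c83d38 ca4039 c83e39 ca403a c73d38 c73e38 571817 
717773 727673 ab3632 c43e37 c53f38 c53c38 c63d39 c63c37 c83e39 c93e38 c73d38 c93e39 c73d38 c73c38 551815 
707573 727674 712422 68211d 68201e 6a201e 671f1b 691f1c 6b1e1b 681e1d 681e1c 651e1a 671f1c 661d19 571a18 
414443 6d726e 6b2321 621f1d 62201c 631d1c 621e1b 621d19 631c1b 621c18 621b19 631c1a 621d1a 621b1a 611c19
```

Call:
step_arm(rows=[[0.015,0.0014,0,0,0,0],[0.035,0.0033,0,0,0,0],[0.06,0.0056,0,0,0,0],[0.085,0.0079,0,0,0,0],[0.11,0.0102,0,0,0,0]])

```text
clock: 26.42
tcp_pos: [0.4947, 0.1014, 0.0681]
orientation: [-2.114, -2.324, 0.002]
contact_force: [-1.8, -0.3, 10.1]
grip_width: 0.0109
gripper_force: 34.6
```

Call:
step_arm(rows=[[0.02,0.0019,0,0,0,0],[0.04,0.0037,0,0,0,0],[0.06,0.0056,0,0,0,0],[0.072,0.0067,0,0,0,0],[0.079,0.0073,0,0,0,0]])

```text
clock: 26.83
tcp_pos: [0.5425, 0.1059, 0.0681]
orientation: [-2.115, -2.323, 0.001]
contact_force: [-14.0, -1.2, 15.5]
grip_width: 0.011
gripper_force: 35.3
```

Call:
step_arm(rows=[[0.002,0,0,0,0,0],[0.004,0,0,0,0,0],[0.004,0,0,0,0,0]])

```text
clock: 27.08
tcp_pos: [0.5424, 0.1059, 0.0681]
orientation: [-2.112, -2.323, 0.006]
contact_force: [-7.2, -1.5, 15.2]
grip_width: 0.0114
gripper_force: 35.3
```

Call:
step_arm(rows=[[0,0,0,0,0,0],[0,0,0,0,0,0],[0,0,0,0,0,0]], jaw=0.3)

```text
clock: 27.33
tcp_pos: [0.544, 0.1058, 0.0673]
orientation: [-2.114, -2.323, 0.001]
contact_force: [0.4, -0.7, 1.1]
grip_width: 0.0467
gripper_force: 0.0
```

Call:
step_arm(rows=[[0,0,0.03,0,0,0],[0,0,0.08,0,0,0],[0.01,0.05,0.103,0,0,-0.02],[0.0235,0.11,0.103,0,0,-0.0444],[0.0235,0.17,0.103,0,0,-0.0444]])

```text
clock: 27.75
tcp_pos: [0.561, 0.208, 0.1308]
orientation: [2.278, 2.16, 0.005]
contact_force: [1.3, 0.8, -0.4]
grip_width: 0.0599
gripper_force: 0.0
```

Call:
step_arm(rows=[[0,0.0275,0,0,0,0],[0,0.0275,0,0,0,0],[0,0.0275,0,0,0,0],[0,0.0275,0,0,0,0]])

```text
clock: 28.08
tcp_pos: [0.5585, 0.2229, 0.1289]
orientation: [2.272, 2.169, -0.003]
contact_force: [0.4, 0.7, -0.2]
grip_width: 0.0596
gripper_force: 0.0
```

```bash
python3 - <<'E'
from look import *
o=r.get_obs();print(o['tcp_pos'],np.degrees(2*np.arctan2(o['orientation'][1],o['orientation'][0])),o['clock'])
im=eyes.grab_frame('wrist'); 
g=im.astype(int).sum(2); m=(g<130).astype(np.uint8)
n,l,s,c=cv2.connectedComponentsWithStats(m)
for z in (.069,):
  for i in range(1,n):
    if s[i][4]>60: print(s[i],c[i],pix2w('wrist',c[i],z,o))
cv2.imwrite('pics/w13.png',im[:,:,::-1])
# lid T3 shut check: red strip at +x edge of T3
E
```

```text
[0.5585 0.2229 0.1289] 87.36302143804059 28.0833
[492  63  20  69 954] [504.     101.5367] [0.72   0.2971 0.069 ]
[ 384  299  128   85 4197] [443.3443 358.3862] [0.7151 0.0859 0.069 ]
[   1  361  109   23 1164] [ 59.8797 375.7483] [0.3768 0.0804 0.069 ]
[155 365  53  19 408] [184.6642 376.0564] [0.4891 0.077  0.069 ]
[311 370  46  14 307] [331.3681 377.8502] [0.6186 0.069  0.069 ]
```

Call:
step_arm(rows=[[-0.003,0,-0.04,0,0,0],[-0.003,0,-0.075,0,0,0],[-0.003,0,-0.095,0,0,0],[-0.003,0,-0.102,0,0,0],[-0.003,0,-0.102,0,0,0]])

```text
clock: 28.55
tcp_pos: [0.5565, 0.223, 0.0673]
orientation: [-2.272, -2.169, 0.004]
contact_force: [-0.0, 0.2, 0.2]
grip_width: 0.0596
gripper_force: 0.0
```

Call:
step_arm(rows=[[0,0,0,0,0,0],[0,0,0,0,0,0],[0,0,0,0,0,0]])

```text
clock: 28.8
tcp_pos: [0.5576, 0.2246, 0.0694]
orientation: [2.271, 2.17, 0.003]
contact_force: [-0.7, 0.9, 0.0]
grip_width: 0.0599
gripper_force: 0.0
```

Call:
step_arm(rows=[[0,0,0,0,0,0],[0,0,0,0,0,0],[0,0,0,0,0,0],[0,0,0,0,0,0],[0,0,0,0,0,0]], jaw=1)

```text
clock: 29.22
tcp_pos: [0.5569, 0.2244, 0.0686]
orientation: [2.271, 2.17, 0.0]
contact_force: [-0.4, 0.2, 3.1]
grip_width: 0.0112
gripper_force: 33.6
```

Call:
step_arm(rows=[[-0.01,0.0005,0,0,0,0],[-0.025,0.0012,0,0,0,0],[-0.045,0.0021,0,0,0,0],[-0.07,0.0033,0,0,0,0],[-0.09,0.0042,0,0,0,0]])

```text
clock: 29.63
tcp_pos: [0.5019, 0.2273, 0.0686]
orientation: [2.271, 2.171, 0.002]
contact_force: [2.0, 2.2, -0.2]
grip_width: 0.0111
gripper_force: 33.3
```

Call:
step_arm(rows=[[-0.02,0.0009,0,0,0,0],[-0.045,0.0021,0,0,0,0],[-0.07,0.0033,0,0,0,0],[-0.085,0.004,0,0,0,0],[-0.092,0.0043,0,0,0,0]])

```text
clock: 30.05
tcp_pos: [0.4462, 0.2301, 0.0686]
orientation: [-2.269, -2.172, -0.001]
contact_force: [1.7, 3.1, -0.7]
grip_width: 0.011
gripper_force: 33.2
```

Call:
step_arm(rows=[[0,0,0,0,0,0],[0,0,0,0,0,0]])

```text
clock: 30.22
tcp_pos: [0.4475, 0.23, 0.0685]
orientation: [-2.27, -2.171, -0.001]
contact_force: [-0.3, 2.5, 4.2]
grip_width: 0.011
gripper_force: 33.8
```

```bash
cat > tin.py <<'E'
from look import *
def tin(c,deg):
    o=r.get_obs();print(o['tcp_pos'],o['clock'],o['contact_force'],o['grip_width']); im=eyes.grab_frame('wrist')
    th=np.radians(deg); ex=np.array([np.cos(th),np.sin(th),0]); ey=np.array([-np.sin(th),np.cos(th),0])
    for yy in np.arange(.045,-.046,-.0075):
        row=''
        for xx in np.arange(-.055,.056,.0075):
            u=w2pix('wrist',np.array([*c,.015])+xx*ex+yy*ey,o).round().astype(int)
            row+='%02x%02x%02x '%tuple(im[u[1],u[0]]) if 0<=u[0]<512 and 0<=u[1]<384 else '------ '
        print(row)
    return im,o
E
python3 -c "
from tin import *
tin((.558,.2245),-2.7)"
```

```text
[0.4475 0.23   0.0685] 30.2167 [-0.2841  2.4954  4.205 ] 0.010997809506769906
692d2c 79302e 752d2b 772e2c 772d2a 782c29 772a27 772c28 762926 772825 772724 762523 782623 772522 762523 
8a908d 8b928e 944341 dd4f49 da4c47 dc4d48 dc4c48 de4f48 de4e47 df4d46 df4d46 e04d47 df4c46 df4b45 df4b45 
8a908d 8b918e 8c5653 983633 993835 dd4f4a cb4b46 d94d47 df4f49 e04f48 e04d47 e14c46 e14c47 e14c46 6e2220 
89908d 89908d 954d4a 983635 9b3a37 7f7e7e 878786 c0c1c0 e9eae9 dc5d59 e24e48 e04c47 e04c46 e14b46 6d2320 
8a918e 8b928e 96423f 9a3936 787372 7d7c7c f0f1f1 eff0ef f1f2f1 f3f4f4 e5cac9 e14e49 e04d47 e04c46 6e2421 
8a928e 8c928e 983d3a 9b3a37 867978 919090 eff0ef f0f1f0 edefee edeeed eef0ef e14e48 e14d47 e04c46 6d211f 
8d928f 8a8f8d 985854 de514b df544d 949393 eeefee edefee edeeed eceeed f1f2f2 e14e48 e24d47 e24c46 6f2523 
8a918d 8b908d cc544f dd514a df524c df544e ecedec eceded eeefee eef0ef ede9e8 e24e49 e34e48 e24c46 6e2423 
8a908d 8c918e d9554f df514a df514a e0534c df534d eeeeee ecedec e7d1d0 e24f4a e24e49 e34d48 e34d47 6d2220 
8a908d 8a8f8c dc514b e1514b e0504a e1514b e2524c e0524b e3514c e5524d e3504a e5524b e34e48 e24d47 6b211f 
898f8c 898e8b dd514b e05049 e04f49 e2514c e2504b e2504b e3504b e4514b e24f49 e4504a e24d47 e24c46 6a211f 
888e8a 898e8a 7e4e49 7d2b29 7d2d29 802d2a 7f2d2a 802e2b 7f2c2a 8d2f2c a13330 902f2c 8b2c29 8a2a28 6b211e 
7e8581 848986 78433f 772b28 782a27 792a26 792a26 7a2a28 7a2927 792a27 792826 7a2826 782724 782624 782623
```

Call:
step_arm(rows=[[0.015,-0.0007,0,0,0,0],[0.035,-0.0016,0,0,0,0],[0.06,-0.0028,0,0,0,0],[0.085,-0.004,0,0,0,0],[0.11,-0.0052,0,0,0,0]])

```text
clock: 30.68
tcp_pos: [0.5147, 0.2266, 0.0686]
orientation: [-2.271, -2.17, -0.0]
contact_force: [-2.1, 2.8, 6.9]
grip_width: 0.011
gripper_force: 34.1
```

Call:
step_arm(rows=[[0.02,-0.0009,0,0,0,0],[0.04,-0.0019,0,0,0,0],[0.06,-0.0028,0,0,0,0],[0.07,-0.0033,0,0,0,0],[0.076,-0.0036,0,0,0,0]])

```text
clock: 31.1
tcp_pos: [0.5596, 0.2242, 0.0685]
orientation: [-2.271, -2.169, 0.002]
contact_force: [-11.0, 1.4, 17.9]
grip_width: 0.0109
gripper_force: 35.6
```

Call:
step_arm(rows=[[0.002,0,0,0,0,0],[0.004,0,0,0,0,0],[0.006,0,0,0,0,0]])

```text
clock: 31.35
tcp_pos: [0.5598, 0.2242, 0.0685]
orientation: [-2.268, -2.169, 0.01]
contact_force: [-15.4, 0.4, 20.1]
grip_width: 0.0107
gripper_force: 35.9
```

Call:
step_arm(rows=[[-0.003,0,0,0,0,0],[-0.003,0,0,0,0,0],[-0.003,0,0,0,0,0]], jaw=0.3)

```text
clock: 31.6
tcp_pos: [0.5613, 0.223, 0.0677]
orientation: [2.271, 2.17, -0.002]
contact_force: [0.2, 0.1, -0.0]
grip_width: 0.0468
gripper_force: 0.0
```

Call:
step_arm(rows=[[0,0,0.03,0,0,0],[0,0,0.08,0,0,0],[0,0.05,0.13,0,0,0],[-0.01,0.11,0.16,0,0,0],[-0.01,0.17,0.16,0,0,0]])

```text
clock: 32.02
tcp_pos: [0.5575, 0.3275, 0.169]
orientation: [2.273, 2.166, 0.01]
contact_force: [1.1, 0.9, 0.0]
grip_width: 0.0594
gripper_force: 0.0
```

Call:
step_arm(rows=[[0,0.01,0,0,0,0],[0,0.01,0,0,0,0],[0,0.01,0,0,0,0],[0,0.01,0,0,0,0],[0,0.01,0,0,0,0]])

```text
clock: 32.43
tcp_pos: [0.5558, 0.3295, 0.1635]
orientation: [2.273, 2.167, -0.003]
contact_force: [-0.6, 0.2, -0.4]
grip_width: 0.0597
gripper_force: 0.0
```

```bash
python3 - <<'E'
from look import *
o=r.get_obs();print(o['tcp_pos'],np.degrees(2*np.arctan2(o['orientation'][1],o['orientation'][0])),o['clock'])
im=eyes.grab_frame('wrist'); np.savez('w14',im=im,p=o['tcp_pos'],q=o['orientation'])
# orthorectify at z=.069 and .049 (1 mm/px), centred on guess
for z,nm in ((.069,'bar'),(.049,'lid')):
    N=180; gx,gy=np.meshgrid(np.arange(-N//2,N//2)/1000,np.arange(-N//2,N//2)/1000)
    P=np.stack([.553+gx,.345+gy,np.full_like(gx,z)],-1).reshape(-1,3)
    i,T=ext('wrist',o);K=np.array(i['mtx']); q=(P-T[:3,3])@T[:3,:3]; d=q[:,:2]/q[:,2:]; d=d*(1+i['k1']*(d**2).sum(1,keepdims=True)); u=(d*[K[0,0],K[1,1]]+K[:2,2]).astype(np.float32)
    rc=cv2.remap(im,u[:,0].reshape(N,N),u[:,1].reshape(N,N),cv2.INTER_LINEAR)
    cv2.imwrite(f'pics/rc_{nm}.png',rc[:,:,::-1])
    s=rc.astype(int)
    m=(s.sum(2)<230)&(abs(s[...,0]-s[...,2])<25) if nm=='bar' else (s[...,1]>s[...,0]+2)&(s.sum(2)>250)
    m=cv2.morphologyEx(m.astype(np.uint8),cv2.MORPH_OPEN,np.ones((3,3)))
    n,l,st,c=cv2.connectedComponentsWithStats(m)
    for k in range(1,n):
        if st[k][4]>200:
            R_=cv2.minAreaRect(np.argwhere(l==k)[:,::-1].astype(np.float32)); print(nm,st[k][4],'centre',.553+(R_[0][0]-N//2)/1000,.345+(R_[0][1]-N//2)/1000,R_[1],R_[2])
E
```

```text
[0.5558 0.3295 0.1635] 87.25092508238959 32.4333
bar 245 centre 0.47207545185089117 0.27131881141662595 (36.771751403808594, 12.387646675109863) 70.97439575195312
bar 538 centre 0.49850000381469733 0.2729999961853027 (46.06299591064453, 16.994115829467773) 63.43495178222656
bar 394 centre 0.6115 0.27299999999999996 (36.0, 17.0) 90.0
bar 452 centre 0.5510450744628906 0.34899589538574216 (44.90572738647461, 10.230539321899414) 84.80557250976562
lid 20893 centre 0.5525000000000001 0.3445 (179.0, 179.0) 90.0
lid 1839 centre 0.553 0.26449999999999996 (19.0, 106.0) 90.0
lid 2069 centre 0.6255000000000001 0.305 (100.0, 33.0) 90.0
```

Call:
step_arm(rows=[[-0.008,0.031,-0.02,0,0,-0.013],[-0.008,0.031,-0.06,0,0,-0.013],[-0.008,0.031,-0.11,0,0,-0.013],[-0.008,0.031,-0.145,0,0,-0.013],[-0.008,0.031,-0.159,0,0,-0.013]])

```text
clock: 32.9
tcp_pos: [0.549, 0.3481, 0.0653]
orientation: [-2.316, -2.123, 0.009]
contact_force: [-0.1, -0.3, 0.0]
grip_width: 0.06
gripper_force: 0.0
```

Call:
step_arm(rows=[[0,0,0,0,0,0],[0,0,0,0,0,0],[0,0,0,0,0,0]])

```text
clock: 33.15
tcp_pos: [0.5514, 0.3512, 0.0705]
orientation: [2.315, 2.123, 0.004]
contact_force: [-0.4, 0.1, 0.5]
grip_width: 0.0599
gripper_force: 0.0
```

Call:
step_arm(rows=[[0,0,0,0,0,0],[0,0,0,0,0,0],[0,0,0,0,0,0],[0,0,0,0,0,0],[0,0,0,0,0,0]], jaw=1)

```text
clock: 33.57
tcp_pos: [0.5507, 0.3509, 0.0697]
orientation: [2.315, 2.123, 0.002]
contact_force: [-0.2, -0.8, 4.4]
grip_width: 0.0115
gripper_force: 33.6
```

Call:
step_arm(rows=[[-0.01,0.0009,0,0,0,0],[-0.025,0.0022,0,0,0,0],[-0.045,0.004,0,0,0,0],[-0.07,0.0062,0,0,0,0],[-0.09,0.008,0,0,0,0]])

```text
clock: 33.98
tcp_pos: [0.4951, 0.3562, 0.0696]
orientation: [-2.314, -2.124, -0.002]
contact_force: [1.9, -0.3, 5.0]
grip_width: 0.0112
gripper_force: 33.6
```

Call:
step_arm(rows=[[-0.02,0.0018,0,0,0,0],[-0.045,0.004,0,0,0,0],[-0.07,0.0062,0,0,0,0],[-0.087,0.0077,0,0,0,0],[-0.095,0.0084,0,0,0,0]])

```text
clock: 34.4
tcp_pos: [0.4407, 0.3614, 0.0697]
orientation: [2.312, 2.124, 0.009]
contact_force: [19.4, 1.3, -7.8]
grip_width: 0.0116
gripper_force: 32.2
```

Call:
step_arm(rows=[[0,0,0,0,0,0],[0,0,0,0,0,0]])

```text
clock: 34.57
tcp_pos: [0.4408, 0.3614, 0.0697]
orientation: [2.315, 2.123, 0.007]
contact_force: [7.5, 1.2, 0.4]
grip_width: 0.0111
gripper_force: 33.3
```

```bash
python3 -c "
from tin import *
im,o=tin((.552,.351),-5.1)
print(boss((.552,.351,.026),rad=.021,win=.02,im=im,o=o))"
```

```text
[0.4408 0.3614 0.0697] 34.5667 [7.4937 1.2244 0.4269] 0.011139842708031457
722e2d 762f2c 782d2c 762b29 772b28 782b28 772724 782826 782925 772824 772724 752926 762928 762d2c 723a3b 
693736 6a3734 802e2c 7c2c2a 7a2b28 7b2a26 782724 832b27 832a26 7c2623 7c2724 7b2723 782624 772521 782422 
8b918d 8c928f 9c3633 973331 df4e47 dd4b46 df4e47 e04d46 e04e46 e04c46 e24d47 e04d47 e24c46 e14c47 752422 
8b918f 8c918d 9c3734 983330 df4e47 df4e46 e14f47 e04e46 e24e47 e14d46 e14d47 e24d47 e04c46 e04c46 6f2321 
8b918e 8c918f 9d3734 af3c36 de4f47 e04e46 df4f46 e14f46 e34f48 e24e47 e44e48 e44e47 e04c46 e14c46 6f2120 
8d9390 8d928f 9d3833 e04f47 e15048 de5248 9b7e49 9e8149 9c7f49 e24f47 e34e47 e24d47 e14d47 e24d47 6f221f 
8c928f 8c918e 9e3732 e05048 e05047 987b47 9d8149 f7d886 ffeb96 ffed98 edc87b e34f48 e24d47 e34c47 6d201e 
8c938f 8b908c 9d3b36 de5047 df5146 947845 d5b66c ffeb97 ffec98 ffe995 ffeb96 ffd486 e34d47 e34d47 6e2221 
8b918e 8c918e 9c3833 de5048 df5148 967a46 ffee9a ffe995 967b46 957945 ffec99 ffe894 e44e47 e34c45 6f2220 
8a918d 8c918d 9c3833 df5047 e05248 d15f46 ffe995 ffeb96 9e8048 997d47 ffeb97 ffea97 e54f47 e34d46 6c211e 
8a908d 8a908c 9b3632 e05048 e15047 e15248 e4b26c ffe996 ffea96 ffe995 ffeb97 e97754 e44e47 e24c45 6c2220 
898f8d 8a8f8c 9b3833 e04f47 e15047 d34b42 e05045 e4624c ffe996 ffe692 df684c e34f47 e44e47 de4a44 6c231f 
7d8380 868c89 993530 772b26 7a2d26 7c2d24 7c2e24 7e2f26 7c2e23 7c2d24 7b2d25 7a2a24 792822 792723 782422 
(array([0.5525, 0.3385, 0.026 ]), 138.3)
```

Call:
step_arm(rows=[[0.003,0,0,0,0,0],[0.003,0,0,0,0,0],[0.003,0,0,0,0,0]], jaw=0.4)

```text
clock: 34.87
tcp_pos: [0.4396, 0.3601, 0.0683]
orientation: [-2.314, -2.125, 0.004]
contact_force: [-0.8, -0.1, -0.6]
grip_width: 0.0468
gripper_force: 0.0
```

Call:
step_arm(rows=[[0,0,0.03,0,0,0],[0,0,0.08,0,0,0],[0.05,-0.02,0.1,0,0,0],[0.11,-0.038,0.1,0,0,0],[0.16,-0.038,0.1,0,0,0]])

```text
clock: 35.28
tcp_pos: [0.5388, 0.3353, 0.1298]
orientation: [2.314, 2.121, -0.0]
contact_force: [0.4, -0.4, -0.6]
grip_width: 0.0516
gripper_force: 0.0
```

Call:
step_arm(rows=[[0.022,0,0,0,0,0],[0.022,0,0,0,0,0],[0.022,0,0,0,0,0],[0.022,0,0,0,0,0],[0.022,0,0,0,0,0]])

```text
clock: 35.7
tcp_pos: [0.5481, 0.3385, 0.1286]
orientation: [-2.312, -2.126, 0.002]
contact_force: [0.1, -0.1, -0.0]
grip_width: 0.0512
gripper_force: 0.0
```

```bash
python3 -c "
from look import *
for i in range(2):
    o=r.get_obs();print(o['tcp_pos'],o['clock'],o['grip_width'],np.degrees(2*np.arctan2(o['orientation'][1],o['orientation'][0])))
    print(boss((.5525,.3385,.026),rad=.021,win=.015,o=o))"
```

```text
[0.5481 0.3385 0.1286] 35.7 0.05115400417294489 -274.78580116372314
(array([0.5525, 0.339 , 0.026 ]), 76.9)
[0.5485 0.3384 0.1288] 35.75 0.051176086875067216 -274.7970140257
(array([0.5525, 0.3388, 0.026 ]), 76.8)
```

Call:
step_arm(rows=[[0.0067,0.0008,-0.03,0,0,0],[0.0067,0.0008,-0.07,0,0,0],[0.0067,0.0008,-0.1,0,0,0],[0.0067,0.0008,-0.11,0,0,0],[0.0067,0.0008,-0.11,0,0,0]])

```text
clock: 36.22
tcp_pos: [0.5527, 0.3378, 0.0613]
orientation: [-2.313, -2.125, 0.005]
contact_force: [-0.7, 0.9, 1.2]
grip_width: 0.0513
gripper_force: 0.0
```

Call:
step_arm(rows=[[0,0,0,0,0,0],[0,0,0,0,0,0],[0,0,0,0,0,0]])

```text
clock: 36.47
tcp_pos: [0.555, 0.3389, 0.0644]
orientation: [2.315, 2.124, 0.004]
contact_force: [0.2, 0.1, 0.3]
grip_width: 0.0513
gripper_force: 0.0
```

```bash
python3 -c "
from look import *
o=r.get_obs();print(o['tcp_pos'],o['clock'],o['grip_width'])
print(boss((.5525,.339,.026),rad=.021,win=.01,o=o))"
```

```text
[0.555  0.3389 0.0644] 36.4667 0.051333299221870105
(array([0.5525, 0.3388, 0.026 ]), 86.4)
```

Call:
step_arm(rows=[[-0.004,0,-0.015,0,0,0],[-0.004,0,-0.032,0,0,0],[-0.004,0,-0.048,0,0,0],[-0.004,0,-0.06,0,0,0],[-0.004,0,-0.066,0,0,0]])

```text
clock: 36.93
tcp_pos: [0.551, 0.3375, 0.0212]
orientation: [-2.314, -2.124, 0.004]
contact_force: [-0.4, 0.4, -0.3]
grip_width: 0.0514
gripper_force: 0.0
```

Call:
step_arm(rows=[[0,0,0,0,0,0],[0,0,0,0,0,0],[0,0,0,0,0,0]])

```text
clock: 37.18
tcp_pos: [0.5521, 0.3385, 0.0235]
orientation: [2.315, 2.124, 0.001]
contact_force: [-0.2, 1.4, 0.3]
grip_width: 0.0515
gripper_force: 0.0
```

Call:
step_arm(rows=[[0,0,0,0,0,0],[0,0,0,0,0,0],[0,0,0,0,0,0],[0,0,0,0,0,0],[0,0,0.002,0,0,0]], jaw=1, squeeze=50)

```text
clock: 37.6
tcp_pos: [0.552, 0.3384, 0.0247]
orientation: [2.315, 2.124, 0.001]
contact_force: [-0.3, -0.7, -1.2]
grip_width: 0.0401
gripper_force: 50.4
```

Call:
step_arm(rows=[[0,0,0.01,0,0,0],[0,0,0.04,0,0,0],[0,0,0.08,0,0,0],[0,0,0.13,0,0,0],[0,0,0.16,0,0,0]])

```text
clock: 38.02
tcp_pos: [0.5524, 0.3389, 0.1233]
orientation: [2.315, 2.124, 0.004]
contact_force: [1.3, 0.3, -0.4]
grip_width: 0.0405
gripper_force: 50.7
```

Call:
step_arm(rows=[[0,0,0,0,0,0],[0,0,0,0,0,0],[0,0,0,0,0,0]])

```text
clock: 38.27
tcp_pos: [0.5514, 0.3376, 0.1196]
orientation: [2.315, 2.124, -0.002]
contact_force: [0.5, 0.7, -1.6]
grip_width: 0.0402
gripper_force: 50.6
```

```bash
python3 -c "
from look import *
o=r.get_obs();print(o['tcp_pos'],o['clock'],o['grip_width'],o['contact_force'])
b=boss(o['tcp_pos']+[0,0,.002],rad=.021,win=.015,o=o);print(b,b[0]-o['tcp_pos'])"
```

```text
[0.5514 0.3376 0.1196] 38.2667 0.04018488478469802 [ 0.4918  0.7248 -1.5717]
(array([0.5509, 0.3381, 0.1216]), 78.2) [-0.0005  0.0005  0.002 ]
```

Call:
step_arm(rows=[[0,0,0.05,0,0,0],[0,0,0.11,0,0,0],[-0.01,-0.04,0.15,0,0,0],[-0.02,-0.1,0.16,0,0,0],[-0.04,-0.16,0.16,0,0,0]])

```text
clock: 38.73
tcp_pos: [0.5289, 0.2427, 0.2177]
orientation: [2.313, 2.125, 0.005]
contact_force: [0.0, -1.0, -1.1]
grip_width: 0.0398
gripper_force: 51.0
```

Call:
step_arm(rows=[[-0.015,-0.062,0,0,0,0],[-0.03,-0.124,0,0,0,0],[-0.045,-0.186,0,0,0,0],[-0.06,-0.248,0,0,0,0],[-0.075,-0.31,0,0,0,0]])

```text
clock: 39.15
tcp_pos: [0.4813, 0.0543, 0.2153]
orientation: [-2.314, -2.123, 0.003]
contact_force: [1.7, -0.1, -1.3]
grip_width: 0.0397
gripper_force: 51.0
```

Call:
step_arm(rows=[[-0.015,-0.062,0,0,0,0],[-0.03,-0.124,0,0,0,0],[-0.045,-0.186,0,0,0,0],[-0.06,-0.24,0,0,0,0],[-0.068,-0.3,0,0,0,0]])

```text
clock: 39.57
tcp_pos: [0.4399, -0.1249, 0.2153]
orientation: [-2.313, -2.122, 0.003]
contact_force: [0.4, -0.7, -0.6]
grip_width: 0.0402
gripper_force: 51.0
```

Call:
step_arm(rows=[[0,0,0,0,0,0],[0,0,0,0,0,0],[0,0,0,0,0,0],[0,0,0,0,0,0]])

```text
clock: 39.9
tcp_pos: [0.4421, -0.1224, 0.2159]
orientation: [-2.312, -2.125, 0.0]
contact_force: [0.7, 0.7, -0.8]
grip_width: 0.0406
gripper_force: 51.0
```

```bash
python3 -c "
from look import *
for i in range(2):
    o=r.get_obs();print(o['tcp_pos'],o['clock'],o['grip_width'],np.degrees(2*np.arctan2(o['orientation'][1],o['orientation'][0])))
    im=eyes.grab_frame('wrist')
    b=boss(o['tcp_pos']+[0,0,.002],rad=.021,win=.015,o=o,im=im);print(b,b[0]-o['tcp_pos'])
    print(boss((.4414,-.044,.105),win=.012,o=o,im=im))
print(o['joints'])
np.savez('w15',im=im,p=o['tcp_pos'],q=o['orientation']); cv2.imwrite('pics/w15.png',cv2.resize(im[:,:,::-1],None,fx=1.56,fy=1.56,interpolation=cv2.INTER_CUBIC))
"
```

```text
[ 0.4421 -0.1224  0.2159] 39.9 0.04057147948012517 -274.81073584887014
(array([ 0.4416, -0.1222,  0.2179]), 59.8) [-0.0005  0.0002  0.002 ]
(array([ 0.4414, -0.0435,  0.105 ]), 96.8)
[ 0.4422 -0.1223  0.2161] 39.95 0.04034202738220408 -274.78239742069553
(array([ 0.4417, -0.1221,  0.2181]), 59.9) [-0.0005  0.0002  0.002 ]
(array([ 0.4414, -0.0435,  0.105 ]), 97.2)
[ 0.429   0.1754 -0.3261  2.0656  0.07    0.9116 -0.0189]
```

Call:
step_arm(rows=[[0,0.04,0,0,0,0],[0,0.08,0,0,0,0],[0,0.115,-0.03,0,0,0],[-0.001,0.131,-0.07,0,0,0],[-0.001,0.131,-0.1,0,0,0]])

```text
clock: 40.42
tcp_pos: [0.4415, -0.0414, 0.1557]
orientation: [-2.308, -2.131, -0.002]
contact_force: [-1.0, 0.2, -1.8]
grip_width: 0.0404
gripper_force: 51.0
```

Call:
step_arm(rows=[[0,0,0,0,0,0],[0,0,0,0,0,0],[0,0,0,0,0,0],[0,0,0,0,0,0]])

```text
clock: 40.75
tcp_pos: [0.4425, -0.0453, 0.1577]
orientation: [2.314, 2.122, 0.002]
contact_force: [0.3, -0.3, -0.4]
grip_width: 0.0403
gripper_force: 51.0
```

```bash
python3 -c "
from look import *
o=r.get_obs();print(o['tcp_pos'],o['clock'],o['contact_force'],np.degrees(2*np.arctan2(o['orientation'][1],o['orientation'][0])))
b=boss(o['tcp_pos']+[0,0,.002],rad=.021,win=.015,o=o);print(b,b[0]-o['tcp_pos'])"
```

```text
[ 0.4425 -0.0453  0.1577] 40.75 [ 0.3239 -0.3165 -0.3906] 85.0494379864719
(array([ 0.442 , -0.0448,  0.1597]), 68.9) [-0.0005  0.0005  0.002 ]
```

Call:
step_arm(rows=[[-0.001,0.002,-0.012,0,0,0],[-0.001,0.002,-0.025,0,0,0],[-0.001,0.002,-0.037,0,0,0],[-0.001,0.002,-0.046,0,0,0],[-0.001,0.002,-0.05,0,0,0]])

```text
clock: 41.22
tcp_pos: [0.4402, -0.044, 0.1253]
orientation: [-2.314, -2.123, 0.002]
contact_force: [0.2, -0.3, -1.8]
grip_width: 0.04
gripper_force: 51.0
```

Call:
step_arm(rows=[[0,0,0,0,0,0],[0,0,0,0,0,0],[0,0,-0.001,0,0,0],[0,0,-0.002,0,0,0],[0,0,-0.002,0,0,0]])

```text
clock: 41.63
tcp_pos: [0.441, -0.044, 0.1254]
orientation: [2.315, 2.124, 0.0]
contact_force: [-0.8, -0.5, -1.9]
grip_width: 0.0399
gripper_force: 51.0
```

Call:
step_arm(rows=[[0,0,-0.001,0,0,0],[0,0,-0.002,0,0,0],[0,0,-0.003,0,0,0],[0,0,-0.003,0,0,0]])

```text
clock: 41.97
tcp_pos: [0.4413, -0.0439, 0.125]
orientation: [2.314, 2.123, -0.0]
contact_force: [-6.1, 0.5, 17.5]
grip_width: 0.0401
gripper_force: 52.8
```

Call:
step_arm(rows=[[0,0,0.001,0,0,0],[0,0,0.001,0,0,0],[0,0,0.001,0,0,0]], jaw=0.3)

```text
clock: 42.22
tcp_pos: [0.4411, -0.0439, 0.1242]
orientation: [2.315, 2.124, 0.001]
contact_force: [-0.1, 0.7, -0.4]
grip_width: 0.0597
gripper_force: 0.0
```

Call:
step_arm(rows=[[0,0,0.02,0,0,0],[0,0,0.06,0,0,0],[0,0,0.11,0,0,0],[0,0,0.15,0,0,0],[0,0,0.17,0,0,0]])

```text
clock: 42.63
tcp_pos: [0.4422, -0.0438, 0.2288]
orientation: [2.313, 2.122, 0.004]
contact_force: [1.1, -0.0, -1.0]
grip_width: 0.06
gripper_force: 0.0
```

Call:
step_arm(rows=[[0,0,0,0,0,0],[0,0,0,0,0,0],[0,0,0,0,0,0]])

```text
clock: 42.88
tcp_pos: [0.4402, -0.044, 0.2251]
orientation: [-2.314, -2.123, 0.002]
contact_force: [-0.9, -0.1, 0.2]
grip_width: 0.0598
gripper_force: 0.0
```

```bash
python3 -c "
from look import *
o=r.get_obs();print(o['tcp_pos'],o['clock'])
im=eyes.grab_frame('wrist')
print(boss((.4414,-.044,.127),rad=.021,win=.012,o=o,im=im))
np.savez('w16',im=im,p=o['tcp_pos'],q=o['orientation']); cv2.imwrite('pics/w16.png',cv2.resize(im[100:340,120:390,::-1],None,fx=2.2,fy=2.2,interpolation=cv2.INTER_CUBIC))
"
```

```text
[ 0.4402 -0.044   0.2251] 42.8833
(array([ 0.4406, -0.0435,  0.127 ]), 51.5)
```

View pics/w16.png

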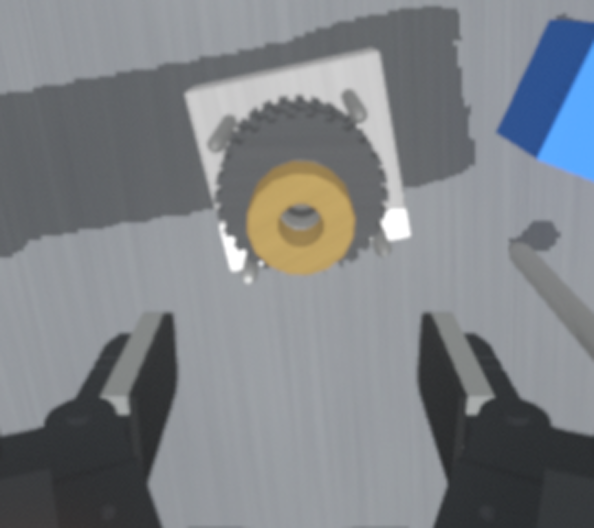

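Call:
step_arm(rows=[[0,0.06,0,0,0,0],[0,0.12,0,0,0,0],[0,0.18,0,0,0,0],[0,0.24,0,0,0,0],[0,0.3,0,0,0,0]])

```text
clock: 43.35
tcp_pos: [0.44, 0.1374, 0.2249]
orientation: [-2.314, -2.123, 0.003]
contact_force: [0.3, -0.1, 0.0]
grip_width: 0.0595
gripper_force: 0.0
```

Call:
step_arm(rows=[[0,0.06,0,0,0,0],[0,0.12,0,0,0,0],[0,0.18,0,0,0,0],[0,0.24,0,0,0,0],[0,0.3,0,0,0,0]])

```text
clock: 43.77
tcp_pos: [0.4401, 0.3174, 0.2246]
orientation: [-2.314, -2.124, 0.004]
contact_force: [0.1, -0.6, 0.2]
grip_width: 0.0602
gripper_force: 0.0
```

Call:
step_arm(rows=[[0,0.04,-0.03,0,0,0],[0,0.076,-0.08,0,0,0],[0,0.076,-0.13,0,0,0],[0,0.076,-0.16,0,0,0],[0,0.076,-0.17,0,0,0]])

```text
clock: 44.18
tcp_pos: [0.4384, 0.3601, 0.1193]
orientation: [-2.313, -2.125, 0.013]
contact_force: [-0.4, -0.4, 0.4]
grip_width: 0.0597
gripper_force: 0.0
```

Call:
step_arm(rows=[[0,0,0,0,0,0],[0,0,0,0,0,0],[0,0,0,0,0,0]])

```text
clock: 44.43
tcp_pos: [0.4416, 0.3621, 0.1253]
orientation: [-2.315, -2.123, -0.003]
contact_force: [-0.4, 0.4, 0.5]
grip_width: 0.0597
gripper_force: 0.0
```

Now down onto the bar (dz −56 mm), grip and push shut.

Call:
step_arm(rows=[[0,0,-0.03,0,0,0],[0,0,-0.06,0,0,0],[0,0,-0.08,0,0,0],[0,0,-0.093,0,0,0],[0,0,-0.093,0,0,0]])

```text
clock: 44.85
tcp_pos: [0.4406, 0.3611, 0.0675]
orientation: [2.315, 2.124, -0.002]
contact_force: [-1.1, -0.8, -0.5]
grip_width: 0.0599
gripper_force: 0.0
```

Call:
step_arm(rows=[[0,0,0,0,0,0],[0,0,0,0,0,0],[0,0,0,0,0,0]])

```text
clock: 45.1
tcp_pos: [0.4414, 0.3622, 0.0693]
orientation: [2.315, 2.124, 0.003]
contact_force: [0.7, -0.4, -0.5]
grip_width: 0.0594
gripper_force: 0.0
```

Call:
step_arm(rows=[[0,0,0,0,0,0],[0,0,0,0,0,0],[0,0,0,0,0,0],[0,0,0,0,0,0],[0,0,0,0,0,0]], jaw=1, squeeze=30)

```text
clock: 45.52
tcp_pos: [0.4411, 0.3617, 0.0686]
orientation: [2.315, 2.123, 0.0]
contact_force: [-0.2, -0.2, 3.8]
grip_width: 0.011
gripper_force: 33.7
```

Call:
step_arm(rows=[[0.015,-0.0013,0,0,0,0],[0.035,-0.0031,0,0,0,0],[0.06,-0.0053,0,0,0,0],[0.085,-0.0076,0,0,0,0],[0.11,-0.0098,0,0,0,0]])

```text
clock: 45.93
tcp_pos: [0.5078, 0.3553, 0.0686]
orientation: [2.315, 2.123, -0.001]
contact_force: [-2.1, -1.7, 4.3]
grip_width: 0.011
gripper_force: 34.1
```

Call:
step_arm(rows=[[0.02,-0.0018,0,0,0,0],[0.04,-0.0036,0,0,0,0],[0.06,-0.0053,0,0,0,0],[0.072,-0.0064,0,0,0,0],[0.078,-0.0069,0,0,0,0]])

```text
clock: 46.35
tcp_pos: [0.5556, 0.3508, 0.0686]
orientation: [2.316, 2.121, 0.0]
contact_force: [-1.8, -2.4, 5.9]
grip_width: 0.0115
gripper_force: 34.3
```

Call:
step_arm(rows=[[0.002,0,0,0,0,0],[0.004,0,0,0,0,0],[0.006,0,0,0,0,0]])

```text
clock: 46.6
tcp_pos: [0.5557, 0.3508, 0.0685]
orientation: [-2.315, -2.123, 0.007]
contact_force: [-11.4, -4.4, 13.6]
grip_width: 0.0108
gripper_force: 35.2
```

Call:
step_arm(rows=[[-0.003,0,0,0,0,0],[-0.003,0,0,0,0,0],[-0.003,0,0,0,0,0]], jaw=0.4)

```text
clock: 46.85
tcp_pos: [0.5558, 0.3517, 0.0681]
orientation: [2.315, 2.124, 0.001]
contact_force: [0.0, -0.9, 0.5]
grip_width: 0.0472
gripper_force: 0.0
```

Call:
step_arm(rows=[[0,0,0.03,0,0,0],[0,0,0.09,0,0,0],[0,0,0.15,0,0,0],[0,-0.02,0.21,0,0,0],[0,-0.06,0.25,0,0,0]])

```text
clock: 47.27
tcp_pos: [0.5555, 0.3198, 0.2222]
orientation: [-2.309, -2.128, -0.01]
contact_force: [0.6, 0.4, 1.2]
grip_width: 0.0512
gripper_force: 0.0
```

Call:
step_arm(rows=[[0,-0.05,0.03,0,0,0],[0.01,-0.11,0.05,0,0,0],[0.02,-0.17,0.05,0,0,0],[0.03,-0.23,0.05,0,0,0],[0.04,-0.29,0.05,0,0,0]])

```text
clock: 47.68
tcp_pos: [0.58, 0.1399, 0.2488]
orientation: [2.314, 2.124, 0.002]
contact_force: [0.0, -0.2, -0.7]
grip_width: 0.0512
gripper_force: 0.0
```

Call:
step_arm(rows=[[0.01,-0.06,0,0,0,0],[0.02,-0.12,0,0,0,0],[0.03,-0.18,0,0,0,0],[0.031,-0.24,0,0,0,0],[0.031,-0.3,0,0,0,0]])

```text
clock: 48.1
tcp_pos: [0.5985, -0.0404, 0.2483]
orientation: [2.314, 2.124, 0.001]
contact_force: [0.7, 0.3, -0.6]
grip_width: 0.0512
gripper_force: 0.0
```

Call:
step_arm(rows=[[0,-0.026,0,0,0,0],[0,-0.026,0,0,0,0],[0,-0.026,0,0,0,0],[0,-0.026,0,0,0,0]])

```text
clock: 48.43
tcp_pos: [0.5983, -0.0524, 0.2484]
orientation: [-2.313, -2.125, -0.002]
contact_force: [-0.0, 0.4, 0.3]
grip_width: 0.051
gripper_force: 0.0
```

```bash
python3 - <<'E'
from look import *
o=r.get_obs();print(o['tcp_pos'],o['clock'],o['joints'])
im=eyes.grab_frame('wrist'); np.savez('w17',im=im,p=o['tcp_pos'],q=o['orientation'])
c=w2pix('wrist',(.596,-.025,.177),o); print('pred',c)
hsv=cv2.cvtColor(im,cv2.COLOR_RGB2HSV)
blue=(hsv[...,0]>100)&(hsv[...,0]<125)&(hsv[...,1]>120); ys,xs=np.nonzero(blue); print('blue',len(xs),xs.min(),xs.max(),ys.min(),ys.max())
x,y=c.astype(int); a=cv2.cvtColor(im,cv2.COLOR_RGB2GRAY)[max(y-45,0):y+45:3,max(x-45,0):x+45:3]
for row in a: print(' '.join('%3d'%v for v in row))
cv2.imwrite('pics/w17.png',cv2.resize(im[:,:,::-1],None,fx=1.56,fy=1.56,interpolation=cv2.INTER_CUBIC))
E
```

```text
[ 0.5983 -0.0524  0.2484] 48.4333 [ 0.3551  0.3946 -0.4825  1.7109  0.202   1.0853 -0.2749]
pred [249.0853 179.749 ]
blue 3006 214 290 114 190
114 108  92  87  86  86  87  87  92  91  92  90  90  91  92  90  91  91  90  91  90  91  91  90  90  90  86  79  80  84
 88  86  86  87  86  86  87  90  91  92  91  91  92  90  90  90  91  90  90  90  91  90  90  90  90  91  90  90  89  86
 87  86  86  87  85  87  88  91  91  92  91  90  91  90  90  90  90  90  91  90  90  90  90  90  89  90  90  91  90  84
 86  86  85  86  86  86  89  91  92  91  91  91  90  91  91  90  90  90  91  91  90  90  90  90  90  90  90  90  90  85
 87  86  85  85  85  86  91  91  90  91  90  90  90  90  89  85  83  86  90  90  89  90  90  90  88  90  88  89  86  85
 86  87  85  85  85  86  91  90  90  90  91  90  90  89  88 109 109 100  84  90  90  90  90  90  89  89  90  89  84  86
 87  87  85  85  85  87  90  90  90  91  90  90  90  83 100 110 111 107  84  89  89  90  88  90  89  89  90  86  85  85
 87  86  85  85  85  89  90  91  90  90  90  90  90  83 104 110 110 106  87  89  89  89  89  89  89  89  88  84  85  
[... 1942 characters left out ...]
 131 134 132 132 124 105  85  85  86  86  86 105 134 134 132 134 135 135 135 135 135 136 133 134 136
135 132 134 132 132 132 133 131 132 126 111 104  86  86  85  88 126 134 135 132 133 134 135 134 136 134 135 133 134 136
134 134 133 134 132 132 133 132 130 112 113 109 114 120 120 133 134 134 135 131 134 135 136 134 135 135 135 133 134 135
133 133 133 133 133 130 133 132 126 110 112 107 124 134 133 134 134 133 135 132 134 135 135 135 136 135 136 133 134 135
133 134 132 134 132 131 133 133 120 110 112 106 128 134 133 134 134 134 136 132 135 135 135 135 136 134 136 133 134 136
132 134 131 134 132 131 133 133 114 112 111 107 130 134 134 134 134 133 136 133 134 135 135 134 135 135 136 133 134 135
```

```bash
cat > head.py <<'E'
from look import *
def head(im,o,p,z=.177,t=138):
    g=cv2.GaussianBlur(cv2.cvtColor(im,cv2.COLOR_RGB2GRAY),(0,0),.6); m=(g>t).astype(np.uint8)
    m=cv2.morphologyEx(m,cv2.MORPH_OPEN,np.ones((3,3),np.uint8))
    c=w2pix('wrist',p,o); n,l,s,ce=cv2.connectedComponentsWithStats(m)
    k=1+int(np.argmin([np.hypot(*(ce[i]-c))+(1e3 if not 150<s[i][4]<3000 else 0) for i in range(1,n)]))
    e=cv2.fitEllipse(cv2.findContours((l==k).astype(np.uint8),cv2.RETR_EXTERNAL,cv2.CHAIN_APPROX_NONE)[0][0])
    print('head',s[k],ce[k],e, pix2w('wrist',e[0],z,o)); return pix2w('wrist',e[0],z,o)
E
python3 - <<'E'
from head import *
d=np.load('w17.npz'); o={'tcp_pos':d['p'],'orientation':d['q']}
h=head(d['im'],o,(.596,-.025,.177))
i,T=ext('wrist',o); print('expected diam px',2*i['mtx'][0][0]*.01/((T[:3,:3].T@(h-T[:3,3]))[2]))
E
```

```text
head [237 169  25  25 483] [249.381  181.2029] ((249.3721923828125, 181.19171142578125), (23.501148223876953, 24.43385887145996), 151.39047241210938) [ 0.5961 -0.0261  0.177 ]
expected diam px 27.66212955717421
```

Call:
step_arm(rows=[[-0.0037,0.0438,0,0,0,0],[-0.0037,0.0438,0,0,0,0],[-0.0037,0.0438,-0.03,0,0,0],[-0.0037,0.0438,-0.04,0,0,0],[-0.0037,0.0438,-0.04,0,0,0]])

```text
clock: 48.9
tcp_pos: [0.5946, -0.0263, 0.2226]
orientation: [-2.31, -2.125, 0.003]
contact_force: [-0.3, -0.7, 0.5]
grip_width: 0.0514
gripper_force: 0.0
```

Call:
step_arm(rows=[[0,0,0,0,0,0],[0,0,0,0,0,0],[0,0,0,0,0,0]])

```text
clock: 49.15
tcp_pos: [0.5963, -0.0276, 0.225]
orientation: [2.314, 2.124, 0.001]
contact_force: [-0.3, -0.2, -0.1]
grip_width: 0.0511
gripper_force: 0.0
```

```bash
python3 - <<'E'
from head import *
o=r.get_obs();print(o['tcp_pos'],o['clock'],o['orientation'])
h=head(eyes.grab_frame('wrist'),o,(.596,-.026,.177)); print(h-o['tcp_pos'])
E
```

```text
[ 0.5963 -0.0276  0.225 ] 49.15 [2.3143 2.1235 0.0014]
head [242 214  29  25 562] [255.5463 225.9235] ((255.57981872558594, 225.92384338378906), (24.422269821166992, 27.643028259277344), 87.22038269042969) [ 0.5965 -0.0264  0.177 ]
[ 0.0002  0.0012 -0.048 ]
```

Call:
step_arm(rows=[[0,0.002,-0.025,0,0,0],[0,0.002,-0.055,0,0,0],[0,0.002,-0.085,0,0,0],[0,0.002,-0.103,0,0,0],[0,0.002,-0.108,0,0,0]])

```text
clock: 49.62
tcp_pos: [0.5949, -0.0267, 0.1578]
orientation: [-2.314, -2.122, 0.003]
contact_force: [-0.4, -0.0, -0.4]
grip_width: 0.0512
gripper_force: 0.0
```

Call:
step_arm(rows=[[0,0,0,0,0,0],[0,0,0,0,0,0],[0,0,0,0,0,0]])

```text
clock: 49.87
tcp_pos: [0.5967, -0.0264, 0.1607]
orientation: [2.314, 2.123, 0.002]
contact_force: [0.2, -0.1, -0.3]
grip_width: 0.0509
gripper_force: 0.0
```

Call:
step_arm(rows=[[0,0,0,0,0,0],[0,0,0,0,0,0],[0,0,0,0,0,0],[0,0,0,0,0,0],[0,0,0,0,0,0]], jaw=1, squeeze=70)

```text
clock: 50.28
tcp_pos: [0.5964, -0.0264, 0.1603]
orientation: [2.314, 2.123, 0.001]
contact_force: [-0.8, 0.6, 5.9]
grip_width: 0.018
gripper_force: 68.3
```

Call:
step_arm(rows=[[0,0,0.01,0,0,0],[0,0,0.03,0,0,0],[0,0,0.055,0,0,0],[0,0,0.08,0,0,0],[0,0,0.105,0,0,0]])

```text
clock: 50.7
tcp_pos: [0.5953, -0.0264, 0.2234]
orientation: [-2.314, -2.123, 0.001]
contact_force: [0.5, -1.4, -2.2]
grip_width: 0.0183
gripper_force: 68.8
```

Call:
step_arm(rows=[[0,0,0.03,0,0,0],[0,0,0.07,0,0,0],[0,0,0.11,0,0,0],[0,0,0.13,0,0,0],[0,0,0.14,0,0,0]])

```text
clock: 51.12
tcp_pos: [0.5963, -0.0262, 0.3089]
orientation: [2.313, 2.123, 0.003]
contact_force: [-0.3, 0.5, -3.0]
grip_width: 0.0182
gripper_force: 68.9
```

Call:
step_arm(rows=[[0,0,0,0,0,0],[0,0,0,0,0,0],[0,0,0,0,0,0]])

```text
clock: 51.37
tcp_pos: [0.5949, -0.0266, 0.3048]
orientation: [-2.313, -2.123, 0.003]
contact_force: [0.5, -0.6, -3.0]
grip_width: 0.018
gripper_force: 68.9
```

```bash
python3 - <<'E'
from head import *
o=r.get_obs();print(o['tcp_pos'],o['clock'],o['orientation'],o['contact_force'],o['moment'],o['grip_width'])
im=eyes.grab_frame('wrist'); s=eyes.grab_frame('scene'); 
h=head(im,o,o['tcp_pos']+[0,0,.0167],z=o['tcp_pos'][2]+.0167); print(h-o['tcp_pos'])
c=w2pix('scene',o['tcp_pos'],o).astype(int); f=w2pix('scene',o['tcp_pos']-[0,0,.155],o); print(c,f)
cr=s[c[1]-20:c[1]+130,c[0]-60:c[0]+60]; cv2.imwrite('pics/s2.png',cv2.resize(cr[:,:,::-1],None,fx=4,fy=4,interpolation=cv2.INTER_CUBIC)); np.savez('s2',im=s,im2=im,p=o['tcp_pos'],q=o['orientation'])
E
```

```text
[ 0.5949 -0.0266  0.3048] 51.3667 [-2.3133 -2.1226  0.0035] [ 0.5101 -0.5738 -2.9623] [0.0278 0.0665 0.0208] 0.018018335306720867
head [ 237  268   36   35 1034] [254.6538 285.2611] ((254.65185546875, 285.2580871582031), (34.220245361328125, 36.60659408569336), 81.30974578857422) [ 0.5945 -0.0263  0.3215]
[-0.0004  0.0003  0.0167]
[256 151] [255.2145 206.9423]
```

```bash
python3 - <<'E'
from look import *
d=np.load('s2.npz'); g=cv2.cvtColor(d['im'],cv2.COLOR_RGB2GRAY); p=d['p']
for dz in (-.04,-.06,-.08,-.1,-.12,-.135,-.145,-.152,-.157):
    c=w2pix('scene',p+[0,0,dz]); x=int(round(c[0])); y=int(round(c[1])); print(dz,c,[int(v) for v in g[y,x-9:x+10]])
E
```

```text
-0.04 [255.9124 166.9812] [102, 111, 111, 106, 101, 99, 95, 97, 104, 107, 108, 103, 100, 102, 107, 98, 73, 59, 56]
-0.06 [255.7814 174.4815] [85, 96, 103, 106, 109, 107, 102, 102, 107, 110, 108, 103, 100, 97, 88, 75, 59, 53, 52]
-0.08 [255.6546 181.7377] [51, 53, 58, 67, 75, 85, 96, 102, 110, 110, 107, 100, 80, 67, 55, 51, 51, 51, 51]
-0.1 [255.532  188.7598] [50, 52, 47, 48, 53, 68, 87, 102, 108, 111, 109, 96, 75, 57, 50, 49, 51, 59, 79]
-0.12 [255.4133 195.5578] [49, 49, 50, 51, 50, 54, 67, 89, 105, 113, 112, 107, 92, 71, 54, 49, 48, 52, 68]
-0.135 [255.3267 200.5147] [68, 58, 52, 53, 55, 53, 68, 90, 105, 113, 111, 105, 89, 68, 62, 69, 75, 90, 103]
-0.145 [255.2701 203.754 ] [154, 147, 143, 135, 123, 117, 114, 110, 113, 114, 111, 110, 114, 127, 142, 151, 155, 155, 151]
-0.152 [255.2311 205.9911] [160, 159, 158, 156, 159, 157, 153, 139, 126, 116, 116, 120, 136, 151, 157, 157, 157, 158, 157]
-0.157 [255.2034 207.574 ] [160, 158, 158, 158, 158, 158, 158, 155, 146, 139, 141, 148, 154, 156, 158, 158, 157, 158, 157]
```

```bash
python3 - <<'E'
from look import *
d=np.load('w16.npz'); o={'tcp_pos':d['p'],'orientation':d['q']}
q=lambda L,z:[pix2w('wrist',(x/2.2+120-.27,y/2.2+100-.27),z,o)[:2] for x,y in L]
t=q([(215,143),(359,117),(385,247),(249,277)],.092); print('tips',np.array(t),np.mean(t,0))
c=q([(187,92),(378,50),(410,238),(233,270)],.03); print('corners',np.array(c)); e=c[0]-c[1];print(np.linalg.norm(e),(c[0]+c[1])/2)
E
```

```text
tips [[ 0.407  -0.0159]
 [ 0.4682 -0.0101]
 [ 0.4764 -0.0691]
 [ 0.4145 -0.0783]] [ 0.4415 -0.0434]
corners [[ 0.3866 -0.0006]
 [ 0.4846  0.0117]
 [ 0.4972 -0.0898]
 [ 0.3984 -0.1004]]
0.09871098581099419 [0.4356 0.0055]
```

Call:
step_arm(rows=[[-0.03,-0.0035,0,0,0,0],[-0.07,-0.008,0,0,0,0],[-0.115,-0.013,0,0,0,0],[-0.16,-0.018,0,0,0,0],[-0.2,-0.023,0,0,0,0]])

```text
clock: 51.88
tcp_pos: [0.4739, -0.0403, 0.3055]
orientation: [-2.314, -2.123, 0.002]
contact_force: [-0.4, 0.4, -3.4]
grip_width: 0.0182
gripper_force: 69.0
```

Call:
step_arm(rows=[[-0.03,-0.003,0,0,0,0],[-0.05,-0.006,0,0,0,0],[-0.056,-0.0063,0,0,0,0],[-0.056,-0.0063,0,0,0,0],[-0.056,-0.0063,0,0,0,0]])

```text
clock: 52.3
tcp_pos: [0.4432, -0.0439, 0.3066]
orientation: [2.314, 2.124, 0.001]
contact_force: [0.5, 0.3, -2.4]
grip_width: 0.018
gripper_force: 69.0
```

Call:
step_arm(rows=[[0,0,0,0,0,0],[0,0,0,0,0,0],[0,0,0,0,0,0],[0,0,0,0,0,0]])

```text
clock: 52.63
tcp_pos: [0.4427, -0.0439, 0.3064]
orientation: [-2.314, -2.124, -0.0]
contact_force: [1.1, -0.9, -3.4]
grip_width: 0.018
gripper_force: 69.0
```

```bash
python3 - <<'E'
from head import *
for i in range(2):
    o=r.get_obs();print(o['tcp_pos'],o['clock'],o['orientation'])
    im=eyes.grab_frame('wrist')
h=head(im,o,o['tcp_pos']+[0,0,.0167],z=o['tcp_pos'][2]+.0167); print(h-o['tcp_pos'])
s=eyes.grab_frame('scene');cv2.imwrite('pics/s3.png',cv2.resize(s[60:260,180:330,::-1],None,fx=3,fy=3,interpolation=cv2.INTER_CUBIC))
E
```

```text
[ 0.4427 -0.0439  0.3064] 52.6333 [-2.3141 -2.124  -0.0002]
[ 0.4426 -0.044   0.3064] 52.6833 [-2.3144 -2.124  -0.0001]
head [150 349  29  31 280] [165.2    364.6036] ((165.77154541015625, 364.12744140625), (8.125149726867676, 41.456729888916016), 45.057777404785156) [ 0.3923 -0.0876  0.3231]
[-0.0503 -0.0436  0.0167]
```

Call:
step_arm(rows=[[-0.002,0,-0.01,0,0,0],[-0.002,0,-0.022,0,0,0],[-0.002,0,-0.034,0,0,0],[-0.002,0,-0.044,0,0,0],[-0.002,0,-0.052,0,0,0]])

```text
clock: 53.2
tcp_pos: [0.4406, -0.0441, 0.2741]
orientation: [-2.314, -2.123, 0.001]
contact_force: [0.6, -0.0, -2.6]
grip_width: 0.0183
gripper_force: 69.0
```

Call:
step_arm(rows=[[0,0,-0.005,0,0,0],[0,0,-0.01,0,0,0],[0,0,-0.015,0,0,0],[0,0,-0.015,0,0,0]])

```text
clock: 53.53
tcp_pos: [0.4408, -0.0441, 0.2658]
orientation: [-2.314, -2.124, 0.001]
contact_force: [-0.3, 0.1, -1.2]
grip_width: 0.0184
gripper_force: 69.0
```

Call:
step_arm(rows=[[0,0,-0.008,0,0,0],[0,0,-0.016,0,0,0],[0,0,-0.024,0,0,0],[0,0,-0.032,0,0,0],[0,0,-0.04,0,0,0]])

```text
clock: 53.95
tcp_pos: [0.441, -0.0441, 0.2417]
orientation: [-2.315, -2.124, 0.0]
contact_force: [-0.9, 0.1, -3.4]
grip_width: 0.0182
gripper_force: 69.0
```

Call:
step_arm(rows=[[0,0,-0.008,0,0,0],[0,0,-0.016,0,0,0],[0,0,-0.024,0,0,0],[0,0,-0.032,0,0,0],[0,0,-0.04,0,0,0]])

```text
clock: 54.37
tcp_pos: [0.4411, -0.0441, 0.2178]
orientation: [-2.315, -2.124, -0.0]
contact_force: [-0.4, -0.3, -3.3]
grip_width: 0.0179
gripper_force: 69.0
```

Smooth, free-running. Continue towards the base bore (foot at 30 mm ↔ TCP 0.185).

Call:
step_arm(rows=[[0,0,-0.008,0,0,0],[0,0,-0.016,0,0,0],[0,0,-0.024,0,0,0],[0,0,-0.032,0,0,0],[0,0,-0.04,0,0,0]])

```text
clock: 54.78
tcp_pos: [0.4408, -0.0442, 0.1938]
orientation: [-2.315, -2.124, 0.001]
contact_force: [-0.8, -0.3, -1.8]
grip_width: 0.0181
gripper_force: 69.1
```

Call:
step_arm(rows=[[0,0,-0.005,0,0,0],[0,0,-0.01,0,0,0],[0,0,-0.015,0,0,0],[0,0,-0.02,0,0,0],[0,0,-0.025,0,0,0]])

```text
clock: 55.2
tcp_pos: [0.441, -0.0442, 0.1791]
orientation: [2.315, 2.124, -0.0]
contact_force: [-0.5, -0.5, -1.2]
grip_width: 0.0179
gripper_force: 69.1
```

Call:
step_arm(rows=[[0,0,-0.005,0,0,0],[0,0,-0.01,0,0,0],[0,0,-0.015,0,0,0],[0,0,-0.019,0,0,0],[0,0,-0.022,0,0,0]])

```text
clock: 55.62
tcp_pos: [0.4414, -0.0441, 0.1664]
orientation: [2.315, 2.123, 0.0]
contact_force: [-3.1, -1.6, 8.3]
grip_width: 0.0182
gripper_force: 70.2
```

Call:
step_arm(rows=[[0,0,-0.003,0,0,0],[0,0,-0.006,0,0,0],[0,0,-0.008,0,0,0],[0,0,-0.009,0,0,0]])

```text
clock: 55.95
tcp_pos: [0.4414, -0.0442, 0.1612]
orientation: [2.314, 2.123, 0.0]
contact_force: [-3.8, -0.5, 9.7]
grip_width: 0.0183
gripper_force: 70.3
```

Call:
step_arm(rows=[[-0.001,-0.0005,0,0,0,0],[-0.001,-0.0005,-0.001,0,0,0],[-0.001,-0.0005,-0.002,0,0,0],[-0.001,-0.0005,-0.002,0,0,0]])

```text
clock: 56.28
tcp_pos: [0.4412, -0.0443, 0.1603]
orientation: [2.314, 2.123, 0.001]
contact_force: [-2.2, -0.8, 8.5]
grip_width: 0.0184
gripper_force: 70.3
```

Call:
step_arm(rows=[[0,0,-0.001,0,0,0],[0,0,-0.002,0,0,0],[0,0,-0.002,0,0,0]])

```text
clock: 56.53
tcp_pos: [0.4418, -0.0443, 0.1601]
orientation: [2.313, 2.122, 0.002]
contact_force: [-4.1, -1.3, 17.8]
grip_width: 0.0182
gripper_force: 71.6
```

Call:
step_arm(rows=[[0,0,0.002,0,0,0],[0,0,0.002,0,0,0],[0,0,0.002,0,0,0],[0,0,0.002,0,0,0]], jaw=0.3)

```text
clock: 56.87
tcp_pos: [0.4408, -0.0442, 0.1595]
orientation: [2.314, 2.124, 0.001]
contact_force: [0.4, -0.5, -0.3]
grip_width: 0.0594
gripper_force: 0.0
```

Call:
step_arm(rows=[[0,0,0.02,0,0,0],[0,0,0.06,0,0,0],[0,0,0.11,0,0,0],[0,0,0.15,0,0,0],[0,0,0.15,0,0,0]])

```text
clock: 57.28
tcp_pos: [0.4433, -0.0441, 0.2538]
orientation: [2.31, 2.12, 0.008]
contact_force: [0.5, 0.2, 1.0]
grip_width: 0.0596
gripper_force: 0.0
```

Call:
step_arm(rows=[[0,-0.05,0,0,0,0],[0,-0.1,0,0,0,0],[0,-0.15,0,0,0,0],[0,-0.18,0,0,0,0],[0,-0.18,0,0,0,0]])

```text
clock: 57.7
tcp_pos: [0.4398, -0.1567, 0.2486]
orientation: [2.321, 2.117, -0.002]
contact_force: [-0.3, -0.7, -0.2]
grip_width: 0.0594
gripper_force: 0.0
```

Call:
step_arm(rows=[[0,0,0,0,0,0],[0,0,0,0,0,0],[0,0,0,0,0,0]])

```text
clock: 57.95
tcp_pos: [0.4405, -0.1511, 0.2492]
orientation: [-2.312, -2.126, -0.0]
contact_force: [0.2, 0.5, -0.5]
grip_width: 0.0601
gripper_force: 0.0
```

```bash
python3 - <<'E'
from head import *
o=r.get_obs();print(o['tcp_pos'],o['clock'])
im=eyes.grab_frame('wrist'); h=head(im,o,(.4412,-.0443,.177))
s=eyes.grab_frame('scene'); t=eyes.grab_frame('top')
a=cv2.resize(im[0:260,90:420],(396,312),interpolation=cv2.INTER_CUBIC)
b=cv2.resize(s[130:285,200:450],(396,246),interpolation=cv2.INTER_CUBIC)
c=cv2.resize(t[110:270,90:350],(396,244),interpolation=cv2.INTER_CUBIC); d=cv2.resize(s[150:240,215:295],(277,312),interpolation=cv2.INTER_CUBIC)
V=np.zeros((560,792,3),np.uint8); V[:312,:396]=a; V[:312,396:673]=d; V[312:558,:396]=b; V[312:556,396:]=c
cv2.imwrite('pics/final.png',V[:,:,::-1])
E
```

```text
[ 0.4405 -0.1511  0.2492] 57.95
head [ 108  343   45   41 1223] [133.9092 366.9689] ((133.74951171875, 367.4427795410156), (36.549625396728516, 49.06415557861328), 44.58469009399414) [ 0.3148 -0.2942  0.177 ]
```

View pics/final.png

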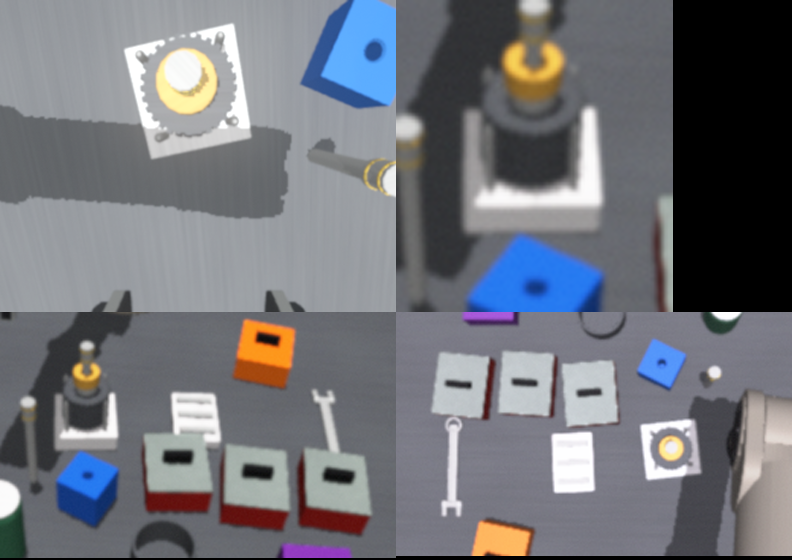

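The picture shows the three-gear stack, the bush and the upright seated shaft in the nest, all three lids shut, and the bystanders where they were. I'm handing in.

```bash
python3 -c "
from bench import r
print(r.hand_in())"
```

```text
the job is handed in; nothing more can be done
None
```

The job is done and handed in at about 58 s: all three gears and the bush are stacked in the nest, the shaft is fully home and upright through them, all three tins are shut, and the bystanders were left alone.

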